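Set up the flatted shafts for inspection

TASK

Set up this bench for inspecting shafts: lay every steel shaft in its own V of the notched stand, with its round part bridging both rails and its milled flat facing straight up. Turn the aperture disc on the lamp box click by click until its middle-sized opening, the third one counted from the blank place, stands at the pointer, and stand the toppled brown bottle upright again on the bench. Leave the jar, the stopper and the slide box where they are.

Things in the scene. Friction and masses are not known exactly. Their poses are not given: they have to be found in the camera images.
- vstand: fixed shaft stand: base plate 94 x 242 x 10 mm with two upright rails along y, centred at x = -28 and +28 mm, each 12 mm thick, tops 82 mm up. Each rail has three 90-degree V notches at y = -88, 0, +88 mm, 48 mm wide, 24 mm deep. The 44 mm gap between the rails is open down to 10 mm, so fingers can reach round a lying shaft. Origin at the underside's centre; shafts lie along x; z up
- slot_1 (a point): axis point of a shaft lying centred in the first pair of notches: half-way between the rails, 75 mm over the bench, at y = -88 mm of the stand; axes as the stand's
- slot_2 (a point): the same for the middle pair of notches (y = 0)
- slot_3 (a point): the same for the third pair of notches (y = +88 mm)
- shaft_a_mid (a point): loose steel shaft, 24 mm diameter, 100 mm long, 0.29 kg; two or three of the three are present. The point is on the axis at the middle of its 76 mm ROUND part; the milled end (22.4 mm diameter, one flat 4 mm from the axis) reaches from 38 to 62 mm along +x. x: along the axis to the milled end; z: outward normal of the flat. Either end may face either way in the stand. It stays at whatever roll it is left at
- shaft_b_mid (a point): a second, equal shaft; point and axes as for shaft_a_mid
- shaft_c_mid (a point): a third, equal shaft; point and axes as for shaft_a_mid
- oil_bottle_mid (a point): small brown screw-cap bottle with a pale cap, found lying on its side: body 40 mm diameter, 78 mm tall in all, cap 27 mm diameter, about 0.09 kg. The point is on its axis half-way up (39 mm from foot and top); z runs from the foot to the cap, so it points up when the bottle stands
- disc (a joint): aperture disc, flat on a white lamp box (92 x 112 x 42 mm), upright axis; rad, growing clockwise from above. Six places 60 degrees apart, each with a spring detent: a blank and openings of 4, 5.5, 7.5, 10, 13 mm. At 0 the blank is at the pointer (small post on the box's edge nearest the robot), at 1.047 x k the k-th opening. Snaps to the nearest place when let go; 0.25 N m; stops at -0.45 and 5.7
- disc_knob (a point): point on the disc's axis in its round black ribbed knob, 36 mm in diameter over the ribs, at the height to grip: the knob reaches from 24 mm below this point (the disc's face) to 14 mm above it
- jar: bystander: sample jar with a blue lid, 59 mm wide, 65 mm tall, standing; origin under its centre
- stopper: bystander: dark rubber stopper, 33 mm wide, 27 mm tall; origin under its centre
- slides: bystander: green slide box 68 x 96 x 34 mm; origin under its centre
- tray: fixed shallow aluminium tray 150 (x) x 300 (y) x 17 mm in front of the stand, in which the shafts lie at the start; floor and walls 3 mm thick. Origin at the centre of its underside. A shaft on its floor has its axis 15 mm over the bench

How it is judged:
By the outcome, as a careful person would: the job done as asked, in the order asked, and still so for the second after the job is handed in, with the robot touching nothing.
Of shaft_a, shaft_b, shaft_c only 2 to 3 are there at a start; the rules pass over those that are not, and their reading is None.
At some moment in a run one of shaft_a, shaft_b, shaft_c may be knocked a few centimetres aside while the robot is not near it.
It also fails if it takes over 210 s, if anything falls off the work surface, if the arm or the gripper's body presses on something with over 40 N, if the wrist force passes 120 N, or if a joint passes its speed limit or range.

ROBOT

A 6-joint arm with a two-finger parallel gripper is mounted at the origin on a cart in front of the work surface, level with it; the furniture and walls round the work are solid. World frame = base frame: x ahead of the robot, y to its left, z up, the work surface at z = 0. Lengths are in mm, angles in rad, forces in N, time in s.
With the tool pointing down it reaches from about 350 to 875 mm from the base axis. Payload 4.2 kg.
Tool frame: the origin (TCP) lies midway between the tips of the shut fingers; the grasp point (between the pads) lies 19 mm behind it (arm.tcp_to_grasp is the distance from the TCP to the grasp point, in mm); z points along the fingers, y is the line along which they close (so a half turn about z gives the same grasp; the last joint's range is limited). The gripper opens to 85 mm and grips with 20 to 120 N. Pads are 22 mm wide; open, the fingers measure 114 mm over their backs; the gripper's body (76 mm by 85 mm) begins 54 mm behind the grasp point. The pads swing forward as they close: fully open they stand 13 mm farther back than shut.
Start: joints at [1.398, 0.385, 0.008, 0, -1.194, -0.259], TCP at [261.533, 567.626, 194.612] pointing down, gripper open.
Joint ranges: [-3.14, 3.14], [-1.21, 2.06], [-1.07, 1.41], [-3.16, 2.05], [-2.99, -0.16], [-3.1, 3.1]. Speed limits (rad/s): [2.79, 2.79, 3.14, 3.14, 3.14, 3.14].

INTERFACE

Orientations are given as a unit quaternion [x, y, z, w].
In Python, from bench import arm gives the robot as it stands.
- The arm moves only by the tool arm_command, never from a script. Its argument "rows" is a list of rows, each a list of 2 entries, a list of its own where there are three numbers: the shift along the tool's x, y, z as a fraction of full scale, then the turn, a rotation vector about the tool's x, y, z as a fraction of full scale. In form: [[[x, y, z], [wx, wy, wz]], ...]. A call has 1 to 5 rows; each row is the pose to reach, as a shift and turn from the pose commanded when the call began, along the tool's axes at that moment, turning the shorter way round; what a row does not reach only later rows make up. Full scale, the value 1, is 0.25 m for a shift and 180 degrees for a turn. A row lasts 1/10 s, in which the tool goes at most 50 mm and 8.59 degrees, less where a joint would pass 70% of its speed; a pose out of reach is approached as far as the arm can. A call with a number of a shift or a turn outside -1 to 1 is refused whole. A call with a gripper value outside its range is refused whole. "grip" is the opening, from 0 (shut) to 1 (fully open), set as the call begins (left out, the last holds). The fingers move at their own pace and stop on an object; the grip force is fixed at half the most. Time passes only in rows, so rows that repeat a pose let the fingers close. It gives the time, the measured TCP pose, the force, the opening and the grip force at its end, in the units of the state.
- arm.read_state(): the state, without advancing time (a new reading comes with each control period).
- arm.get_image(name): name is "side" or "top"; returns (picture, depth): 480x640x3 uint8, blue, green, red; 480x640 float32, mm along the optical axis (not along the pixel's ray), 0 where there is no reading.
- arm.camera_info(name): a dict with "fx", "fy", "cx", "cy" (pixels), "extrinsics" (4x4, takes a point from camera to world coordinates). Camera axes: x right, y down, z forward; pixel columns grow to the right and rows downward; lengths in mm; the calibration is good to about 2 mm. A picture is of the moment at which its call begins. camera_info takes no time and is no camera call.
- arm.job_done(): hands the job in; it is judged then, once.
Trained networks look in the newest picture that a camera, given by its name, has taken for a name from the list of things; names that differ only in an ending like _2 or _b are one class to them, and where a whole thing is asked for, a point or a joint stands for the part that bears it (a point fixed in the world has none). Each returns a list of dicts, best first, with "score" (0 to 1); they miss things now and then, are a little off and sometimes report something else, mostly with a low value. They report only what shows in the picture. A call takes as long as a camera call.
- arm.spot_in(camera, query): "position" ([column, row] in pixels, amid what is visible of it).
The state is a dict: "clock": time; "joints": joint angles; "joint_vel": joint speeds; "joint_efforts": joint torques, N m; "position": TCP position; "ee_rot": TCP orientation; "contact_force": force on the tool from outside, world axes, zero at the start; "wrist_torque": the same for the moment, N m; "gripper_width": finger opening in mm; "grasp_force": force on a finger pad.
Only numpy, scipy, OpenCV 4.12 (cv2) and the standard library are available. Lean on these libraries where they do the work, as an engineer would, in place of code of your own. Each camera call takes 0.05 s, during which the arm holds its last target. There are 200 camera calls.

## Working session

There is one attempt and no reset: what is moved stays moved. The work goes in short steps, Python scripts to look and compute and a tool call to move; the robot and the scene stay as the last step left them, time stands still between calls to the robot, and variables do not carry over. Pictures are saved under pics/ and viewed, at most 14 in all, crops included, and the job is handed in when it is done.

Besides the shell and the picture viewer there is one more tool, called as name(argument=value, ...) on one line, values as JSON. arm_command: Moves the arm, as the interface text tells. Shift numbers are shares of 0.25 m and turn numbers shares of 180 degrees, none past 1 either way. Its arguments: {"type":"object","properties":{"rows":{"type":"array","items":{"type":"array"}},"grip":{"type":"number"}},"required":["rows"]}

```bash
ls; mkdir -p pics
cat > h.py <<'E'
import numpy as np, cv2
from scipy.spatial.transform import Rotation as R
from bench import arm
def shot(c,name=None):
    im,d=arm.get_image(c)
    if name: cv2.imwrite('pics/'+name,im)
    return im,d
def world(c,u,v,z):
    k=arm.camera_info(c);u=np.asarray(u,float);v=np.asarray(v,float)
    p=np.stack([(u-k['cx'])/k['fx']*z,(v-k['cy'])/k['fy']*z,z*np.ones_like(u)],-1)
    E=np.array(k['extrinsics']);return p@E[:3,:3].T+E[:3,3]
def cloud(c,d):
    v,u=np.mgrid[:480,:640];return world(c,u,v,d)
E
python3 - <<'E'
from h import *
for c in('top','side'):
    im,d=shot(c,c+'0.png');P=cloud(c,d);np.save(c+'0.npy',P)
    k=arm.camera_info(c);print(c,k['fx'],np.round(k['extrinsics'],2).tolist())
    for q in('vstand','shaft_a_mid','oil_bottle_mid','disc_knob','disc','jar','stopper','slides','tray'):
        for r in arm.spot_in(c,q):
            u,v=map(int,r['position']);print(q,round(r['score'],2),u,v,np.round(P[v,u]))
print(arm.read_state())
E
```

```text
pics
top 602.5806609874832 [[0.02, -0.99, 0.12, 349.33], [-1.0, -0.02, 0.02, 53.9], [-0.01, -0.12, -0.99, 1689.84], [0.0, 0.0, 0.0, 1.0]]
shaft_a_mid 0.73 454 267 [ 475. -294.   26.]
oil_bottle_mid 0.64 330 277 [440.  48.  36.]
oil_bottle_mid 0.4 251 280 [425. 257.  98.]
disc_knob 0.89 253 278 [431. 252.  93.]
disc_knob 0.29 353 233 [565. -14.  23.]
disc 0.71 455 269 [ 469. -296.   28.]
disc 0.67 254 274 [441. 249.  98.]
jar 0.58 357 201 [648. -22.  66.]
stopper 0.52 393 278 [ 441. -126.   24.]
slides 0.76 188 276 [436. 438.  38.]
tray 0.95 414 274 [ 455. -187.    4.]
tray 0.62 428 221 [ 604. -225.   10.]
side 447.9836771785435 [[0.95, -0.2, 0.24, 303.26], [-0.31, -0.65, 0.69, -637.37], [0.02, -0.73, -0.68, 761.6], [0.0, 0.0, 0.0, 1.0]]
vstand 0.94 395 348 [ 609. -230.   13.]
shaft_a_mid 0.58 329 398 [ 451. -295.   29.]
shaft_a_mid 0.31 320 369 [ 459. -225.    5.]
oil_bottle_mid 0.68 335 270 [561. -22.  34.]
oil_bottle_mid 0.59 272 267 [430.  20.  42.]
disc_knob 0.85 250 196 [432. 247.  68.]
disc_knob 0.32 336 269 [566. -15.  28.]
disc 0.86 251 197 [434. 246.  64.]
jar 0.93 372 259 [
[... 220 characters left out ...]
ints': array([ 1.39759744e+00,  3.84682283e-01,  7.90910502e-03, -2.50286970e-05,
       -1.19402801e+00, -2.58596892e-01]), 'joint_vel': array([-0.00024416,  0.00037902,  0.00082385,  0.00091388, -0.00012039,
       -0.00096679]), 'joint_efforts': array([ 3.76994703e-04, -3.92097652e+01,  1.88616335e+01,  4.19052377e+00,
       -3.13669125e-04, -3.24642073e-06]), 'position': array([261.52540918, 567.6201079 , 194.62263311]), 'ee_rot': array([ 9.76783452e-01, -2.14229057e-01, -1.15222736e-05,  2.92344915e-06]), 'contact_force': array([-0.41650905,  0.24998706, -0.24208473]), 'wrist_torque': array([ 0.01912597, -0.01631288, -0.01706913]), 'grasp_force': 0.0, 'gripper_width': 85.4416588344161}
```

View pics/top0.png

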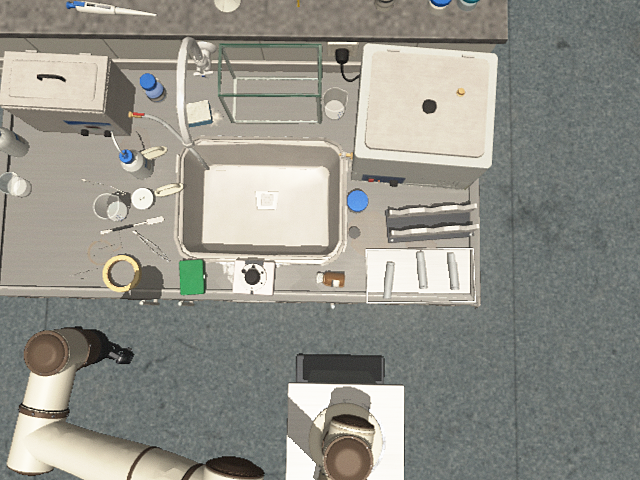

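View pics/side0.png

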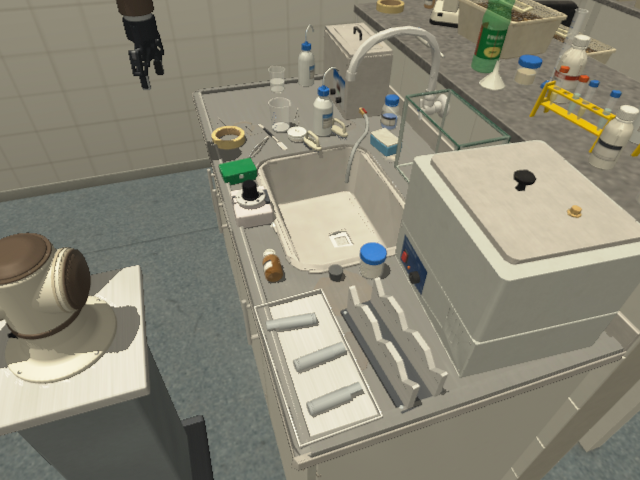

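Run:
```python
from h import *
s=cv2.imread('pics/side0.png');t=cv2.imread('pics/top0.png')
a=cv2.resize(s[285:445,245:455],None,fx=3.8,fy=3.6,interpolation=cv2.INTER_CUBIC)[:, :800]
cv2.imwrite('pics/c1.png',a)
b=cv2.resize(t[195:305,350:480],(520,440),interpolation=cv2.INTER_CUBIC)
c=cv2.resize(t[255:300,228:278],(280,252),interpolation=cv2.INTER_CUBIC)
e=cv2.resize(s[170:230,220:280],(280,280),interpolation=cv2.INTER_CUBIC)
o=np.zeros((540,800,3),np.uint8);o[:440,:520]=b;o[:252,520:]=c;o[255:535,520:]=e
cv2.imwrite('pics/c2.png',o)
# fits
P=np.load('top0.npy');Q=np.load('side0.npy')
for n,p in(('top',P),('side',Q)):
    p=p.reshape(-1,3)
    x,y,z=p.T
    m=(z>12)&(z<34)&(x>390)&(x<520)&(y<-90)&(y>-350)
    pts=p[m]
    g=np.zeros((300,300),np.uint8)
    g[(pts[:,0]-300).astype(int),(-pts[:,1]-80).astype(int)]=255
    g=cv2.dilate(g,np.ones((5,5)))
    nn,l,st,ce=cv2.connectedComponentsWithStats(g)
    for i in range(1,nn):
        q=pts[l[(pts[:,0]-300).astype(int),(-pts[:,1]-80).astype(int)]==i]
        if len(q)<25: continue
        c0=q.mean(0);w,V=np.linalg.eigh(np.cov((q-c0).T));ax=V[:,2]*np.sign(V[0,2]);t=(q-c0)@ax
        print(n,len(q),np.round(c0,1),np.round(ax,2),np.round([t.min(),t.max()],1),'len; zmax by t',[ (int(a),round(float(q[(t>=a)&(t<a+10),2].max()),1)) for a in range(-60,60,10) if ((t>=a)&(t<a+10)).any()])
    m=(z>70)&(z<95)&(x>540)&(x<680)&(y<-100)&(y>-380)
    q=p[m];print(n,'stand tops',len(q),q.min(0),q.max(0),np.median(q,0))
```

```text
top 296 [ 437.  -114.1   23.6] [ 0.99 -0.11  0.02] [-48.   48.7] len; zmax by t [(-50, 31.5), (-40, 30.6), (-30, 29.8), (-20, 32.4), (-10, 31.9), (0, 32.8), (10, 31.6), (20, 31.7), (30, 31.8), (40, 30.7)]
top 39 [ 398.4 -163.6   14.5] [ 0.02 -1.    0.03] [-33.5  32.5] len; zmax by t [(-40, 14.8), (-30, 15.7), (-20, 17.2), (-10, 17.3), (0, 13.5), (10, 19.7), (20, 16.3), (30, 16.1)]
top 25 [ 396.7 -228.3   14.2] [ 0.03 -1.    0.03] [-15.5  20.6] len; zmax by t [(-20, 15.3), (-10, 16.3), (0, 17.1), (10, 21.8), (20, 14.3)]
top 131 [ 441.6 -338.6   15.9] [ 0.98 -0.22  0.02] [-58.6  77. ] len; zmax by t [(-60, 17.2), (-50, 20.2), (-40, 28.8), (-30, 24.0), (-20, 18.2), (-10, 19.7), (0, 21.7), (10, 22.7), (20, 21.3), (30, 25.6), (40, 18.3), (50, 24.8)]
top 310 [ 464.1 -205.    24.2] [ 0.99  0.1  -0.  ] [-54.7  51.5] len; zmax by t [(-60, 13.6), (-50, 32.7), (-40, 32.6), (-30, 33.5), (-20, 32.0), (-10, 30.8), (0, 34.0), (10, 31.9), (20, 32.0), (30, 29.1), (40, 33.0), (50, 27.2)]
top 307 [ 462.3 -291.6   23.9] [0.99 0.1  0.  ] [-50.1  55.7] len; zmax by t [(-60, 12.3), (-50, 32.6), (-40, 33.7)
[... 521 characters left out ...]
  25.5] [0.99 0.12 0.02] [-45.2  55.8] len; zmax by t [(-50, 30.8), (-40, 31.4), (-30, 32.0), (-20, 30.7), (-10, 31.8), (0, 31.1), (10, 30.8), (20, 30.3), (30, 31.1), (40, 32.4), (50, 30.5)]
side 671 [ 460.6 -208.9   25.2] [0.99 0.11 0.01] [-47.7  53.4] len; zmax by t [(-50, 30.3), (-40, 31.0), (-30, 30.8), (-20, 30.6), (-10, 31.3), (0, 30.7), (10, 30.9), (20, 31.9), (30, 30.0), (40, 32.0), (50, 28.4)]
side 26 [ 519.  -109.6   17.3] [ 0.02 -1.   -0.04] [-19.6  22.4] len; zmax by t [(-20, 19.9), (-10, 20.3), (0, 18.9), (10, 20.4), (20, 17.1)]
side stand tops 1587 [ 552.75018294 -347.71726415   70.00738765] [ 642.65270639 -107.27268591   88.28649655] [ 586.18179774 -252.42335657   80.56051119]
```

View pics/c1.png

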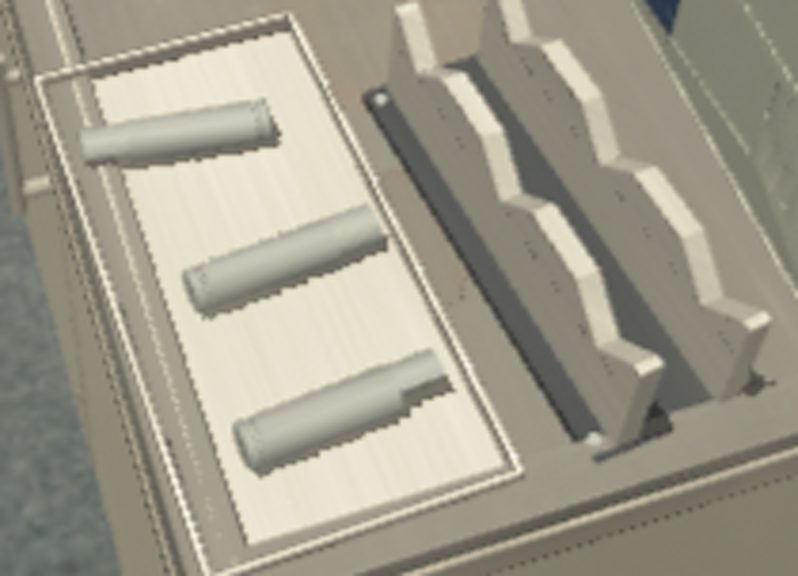

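View pics/c2.png

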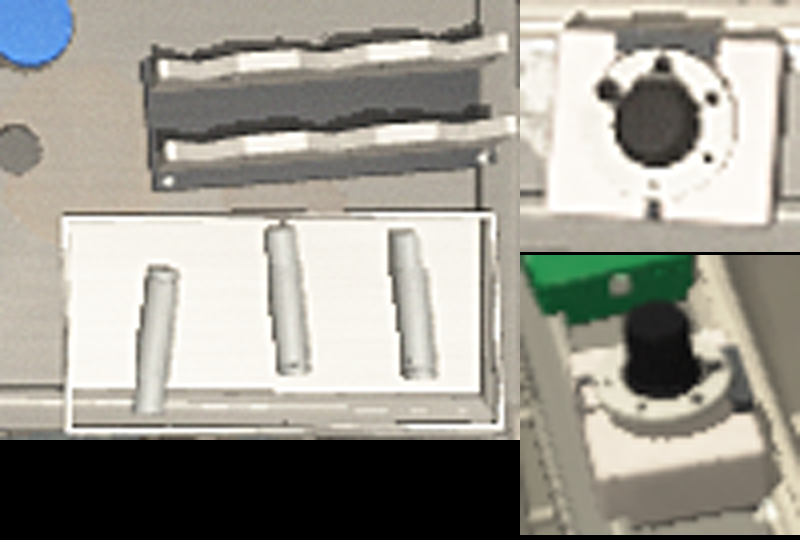

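```bash
cat >> h.py <<'E'
def fromto(p0,q0,p1,q1):
    r0=R.from_quat(q0);r1=R.from_quat(q1)
    return np.round(r0.inv().apply(np.array(p1)-p0)/250,4),np.round((r0.inv()*r1).as_rotvec()/np.pi,4)
def tool(yaw,tilt=0):
    """yaw deg: tool x direction (from world x) ; tilt deg: rotation about tool x of the z-down tool"""
    return R.from_euler('z',yaw,degrees=True)*R.from_quat([1,0,0,0])*R.from_euler('x',tilt,degrees=True)
def to(p,yaw,tilt=0,frm=None):
    if frm is None: s=arm.read_state();p0,q0=s['position'],s['ee_rot']
    else: p0,q0=frm[0],tool(*frm[1:]).as_quat()
    print(*[a.tolist() for a in fromto(p0,q0,p,tool(yaw,tilt).as_quat())])
E
python3 - <<'E'
from h import *
from scipy.optimize import minimize
for n in('top','side'):
    p=np.load(n+'0.npy').reshape(-1,3);x,y,z=p.T
    m=(z>20)&(z<95)&(x>535)&(x<680)&(y<-90)&(y>-380)
    # rails: use tops (z 74..90)
    q=p[(z>74)&(z<90)&m]
    def f(v):
        c,s=np.cos(v[2]),np.sin(v[2]);d=q[:,:2]-v[:2]
        a=d@[c,s];b=d@[-s,c]
        ra=np.clip(abs(abs(a)-28)-6,0,15);rb=np.clip(abs(b)-121,0,15)
        nb=abs(b[:,None]-np.array([-88,0,88])).min(1); rn=np.clip(24-nb-4,0,10) 
        return np.mean(ra**2+rb**2+rn**2)
    best=min((minimize(f,[600+dx,-228+dy,w],method='Nelder-Mead') for dx in(-6,0,6) for dy in(-6,0,6) for w in(-.06,0,.06)),key=lambda r:r.fun)
    print(n,np.round(best.x[:2],1),np.degrees(best.x[2]).round(2),best.fun,np.median(q[:,2]), np.percentile(q[:,2],[25,75]))
    for lo,hi,nm in((-150,-80,'s1'),(-245,-170,'s2'),(-330,-255,'s3')):
        q=p[(z>17)&(z<36)&(x>385)&(x<522)&(y>lo)&(y<hi)]
        c=q.mean(0);w,V=np.linalg.eigh(np.cov((q-c)[:,:2].T));a=V[:,1]*np.sign(V[0,1])
        k=abs((q-c)[:,:2]@[-a[1],a[0]])<20; q=q[k];c=q.mean(0);t=(q-c)[:,:2]@a;s=(q-c)[:,:2]@[-a[1],a[0]]
        T=np.percentile(t,[1,99]);mid=c[:2]+a*T.mean()
        print(nm,mid.round(1),np.degrees(np.arctan2(a[1],a[0])).round(1),T.round(),'zcrest',np.percentile(q[:,2],80).round(1),
          [(int(b),*np.percentile(s[(t>=b)&(t<b+10)],[3,97]).round(1)) for b in range(-50,50,10)])
    to([447,-115,120],-8)
E
```

```text
top [ 599.6 -228.8] 5.5 4.098208852346682 80.83754158746353 [77.77530668 84.16544198]
s1 [ 435.8 -114.5] -2.1 [-50.  48.] zcrest 28.0 [(-50, np.float64(-9.9), np.float64(11.8)), (-40, np.float64(-8.1), np.float64(11.5)), (-30, np.float64(-7.0), np.float64(11.9)), (-20, np.float64(-9.6), np.float64(10.3)), (-10, np.float64(-9.7), np.float64(9.7)), (0, np.float64(-11.8), np.float64(10.3)), (10, np.float64(-11.3), np.float64(8.5)), (20, np.float64(-10.6), np.float64(8.7)), (30, np.float64(-13.3), np.float64(8.8)), (40, np.float64(-12.5), np.float64(7.0))]
s2 [ 464.8 -205.2] 5.4 [-49.  50.] zcrest 28.4 [(-50, np.float64(-10.4), np.float64(9.1)), (-40, np.float64(-11.6), np.float64(9.4)), (-30, np.float64(-10.4), np.float64(9.9)), (-20, np.float64(-10.3), np.float64(9.3)), (-10, np.float64(-11.5), np.float64(10.0)), (0, np.float64(-9.5), np.float64(9.9)), (10, np.float64(-11.4), np.float64(11.1)), (20, np.float64(-9.7), np.float64(10.2)), (30, np.float64(-9.7), np.float64(8.8)), (40, np.float64(-10.7), np.float64(10.9))]
s3 [ 463.8 -291.9] 5.8 [-47.  51.] zcrest 28.6 [(-50, np.float64(-11
[... 1290 characters left out ...]
np.float64(11.1)), (10, np.float64(-8.1), np.float64(11.7)), (20, np.float64(-7.8), np.float64(10.4)), (30, np.float64(-7.9), np.float64(9.4)), (40, np.float64(-7.9), np.float64(10.2))]
s3 [ 461.4 -294.2] 6.8 [-45.  54.] zcrest 28.7 [(-50, np.float64(-7.7), np.float64(12.8)), (-40, np.float64(-7.8), np.float64(12.0)), (-30, np.float64(-8.2), np.float64(11.7)), (-20, np.float64(-8.7), np.float64(11.8)), (-10, np.float64(-8.9), np.float64(11.2)), (0, np.float64(-9.4), np.float64(10.2)), (10, np.float64(-9.5), np.float64(12.0)), (20, np.float64(-9.3), np.float64(10.6)), (30, np.float64(-8.2), np.float64(10.5)), (40, np.float64(-5.0), np.float64(9.6))]
[1.8165, 2.1694, 0.2985] [0.0, 0.0, -0.093]
```

arm_command(rows=[[[0.6055,0.7231,0.0995],[0,0,0]],[[0.6055,0.7231,0.0995],[0,0,0]],[[0.6055,0.7231,0.0995],[0,0,0]],[[0.6055,0.7231,0.0995],[0,0,0]],[[0.6055,0.7231,0.0995],[0,0,0]]], grip=0.55)

```text
clock: 1.5
position: [323.4, 337.2, 169.6]
ee_rot: [0.977, -0.215, -0.0, 0.0]
contact_force: [0.1, 0.1, 0.2]
gripper_width: 47.1
grasp_force: 0.0
```

arm_command(rows=[[[0.6055,0.7231,0.0995],[0,0,0]],[[0.6055,0.7231,0.0995],[0,0,0]],[[0.6055,0.7231,0.0995],[0,0,0]],[[0.6055,0.7231,0.0995],[0,0,0]],[[0.6055,0.7231,0.0995],[0,0,0]]])

```text
clock: 2.0
position: [385.1, 110.1, 145.0]
ee_rot: [0.977, -0.215, 0.0, -0.0]
contact_force: [0.4, 0.5, 0.8]
gripper_width: 47.2
grasp_force: 0.0
```

arm_command(rows=[[[0.6055,0.7231,0.0995],[0,0,-0.104]],[[0.6055,0.7231,0.0995],[0,0,-0.104]],[[0.6055,0.7231,0.0995],[0,0,-0.104]],[[0.6055,0.7231,0.0995],[0,0,-0.104]],[[0.6055,0.7231,0.0995],[0,0,-0.104]]])

```text
clock: 2.5
position: [445.6, -109.4, 121.1]
ee_rot: [0.999, -0.052, 0.001, -0.0]
contact_force: [1.7, 0.8, -0.3]
gripper_width: 46.9
grasp_force: 0.0
```

Run:
```python
from h import *
s=arm.read_state();print(s['position'],s['gripper_width'],s['clock'])
to([448,-116,60],-6);to([448,-116,5],-6)
```

```text
[ 445.55929601 -109.42097829  121.13360911] 46.89054450436759 2.5
[0.0121, 0.0252, 0.2445] [-0.0001, -0.0005, 0.0001]
[0.0118, 0.0252, 0.4645] [-0.0001, -0.0005, 0.0001]
```

arm_command(rows=[[[0.004,0.004,0.24],[0,0,0]],[[0.004,0.004,0.38],[0,0,0]],[[0.004,0.004,0.44],[0,0,0]],[[0.004,0.004,0.46],[0,0,0]],[[0.004,0.004,0.46],[0,0,0]]])

```text
clock: 3.0
position: [446.2, -108.6, 5.7]
ee_rot: [0.999, -0.052, -0.0, 0.0]
contact_force: [1.3, 0.5, -0.4]
gripper_width: 47.1
grasp_force: 0.0
```

arm_command(rows=[[[0,0,0],[0,0,0]],[[0,0,0],[0,0,0]],[[0,0,0],[0,0,0]],[[0,0,0],[0,0,0]],[[0,0,0],[0,0,0]]], grip=0)

```text
clock: 3.5
position: [446.2, -108.5, 6.2]
ee_rot: [0.999, -0.052, 0.0, -0.0]
contact_force: [-1.1, -0.2, -0.3]
gripper_width: 0.2
grasp_force: 0.0
```

arm_command(rows=[[[0,0,-0.1],[0,0,0]],[[0,0,-0.3],[0,0,0]],[[0,0,-0.6],[0,0,0]],[[0,0,-0.6],[0,0,0]],[[0,0,-0.6],[0,0,0]]])

```text
clock: 4.0
position: [448.8, -108.5, 160.3]
ee_rot: [0.999, -0.052, 0.005, -0.0]
contact_force: [0.3, -0.5, 1.0]
gripper_width: 0.2
grasp_force: 0.0
```

Run:
```python
from h import *
# view pose: tool x along world x-ish, tilt so hand leans away (+y)
for tl in (30,-30): print(tl, tool(-6,tl).apply([0,0,1]).round(2))
to([390,-370,480],-20,0,frm=([448,-116,155],-6,0))
to([390,-370,480],-20,30,frm=([448,-116,155],-6,0))
to([390,-370,480],-20,-30,frm=([448,-116,155],-6,0))
```

```text
30 [ 0.05  0.5  -0.87]
-30 [-0.05 -0.5  -0.87]
[-0.1245, 1.0347, -1.3] [0.0, 0.0, 0.0778]
[-0.1245, 1.0347, -1.3] [0.1658, 0.0204, 0.076]
[-0.1245, 1.0347, -1.3] [-0.1658, -0.0204, 0.076]
```

Run:
```python
from h import *
im,d=shot('side','side1.png');im2,d2=shot('top')
a=cv2.resize(im[240:440,200:450],(800,600),interpolation=cv2.INTER_CUBIC)
cv2.imwrite('pics/c3.png',a)
np.save('top1.npy',cloud('top',d2));np.save('side1.npy',cloud('side',d))
print(arm.read_state()['position'])
for c in('side','top'):
  for r in arm.spot_in(c,'shaft_a_mid'): print(c,r)
```

```text
[ 445.6363575  -108.36558049  156.01929949]
side {'position': [330.9, 399.0], 'score': 0.59}
top {'position': [455.1, 269.4], 'score': 0.62}
top {'position': [356.4, 202.2], 'score': 0.34}
```

View pics/c3.png

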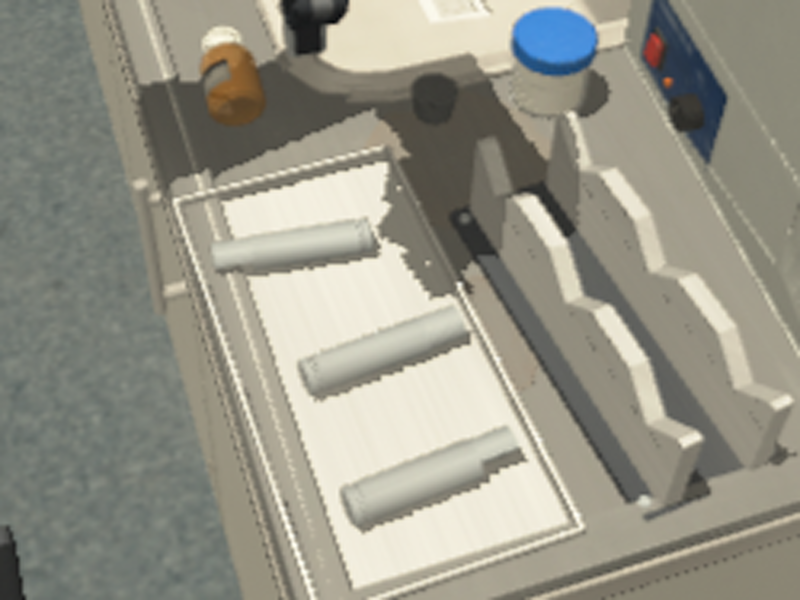

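```bash
cat >> h.py <<'E'
def proj(c,p):
    k=arm.camera_info(c);E=np.linalg.inv(np.array(k['extrinsics']));q=E[:3,:3]@np.array(p,float)+E[:3,3]
    return (k['cx']+k['fx']*q[0]/q[2]).round(1),(k['cy']+k['fy']*q[1]/q[2]).round(1),q[2].round()
E
python3 - <<'E'
from h import *
s=arm.read_state();p=s['position'];print(proj('side',p),proj('top',p),proj('side',[448,-116,15]),proj('side',[446,-108,6]))
P=np.load('side1.npy');z=P[...,2]
m=(abs(P[...,0]-446)<60)&(abs(P[...,1]+108)<90)&(z>90)&(z<300)
print(m.sum(), P[m].min(0),P[m].max(0)); 
if m.any():
    q=P[m];print(q[q[:,2]<q[:,2].min()+15].mean(0))
print(s['joints'])
im=cv2.imread('pics/side1.png');cv2.circle(im,tuple(int(a) for a in proj('side',p)[:2]),4,(0,0,255),1)
cv2.imwrite('pics/c4.png',im)
E
```

```text
(np.float64(294.0), np.float64(273.0), np.float64(813.0)) (np.float64(391.7), np.float64(273.8), np.float64(1533.0)) (np.float64(297.9), np.float64(321.7), np.float64(904.0)) (np.float64(295.9), np.float64(321.5), np.float64(915.0))
621 [ 424.43255506 -171.81498266  199.04278671] [463.15437495 -92.2699954  299.97794058]
[ 445.00914641 -115.91946949  208.03363376]
[ 1.16853558e-01  1.37184312e-01 -4.42949426e-01 -5.43456035e-04
 -9.93490357e-01  1.34888987e+00]
```

View pics/c4.png

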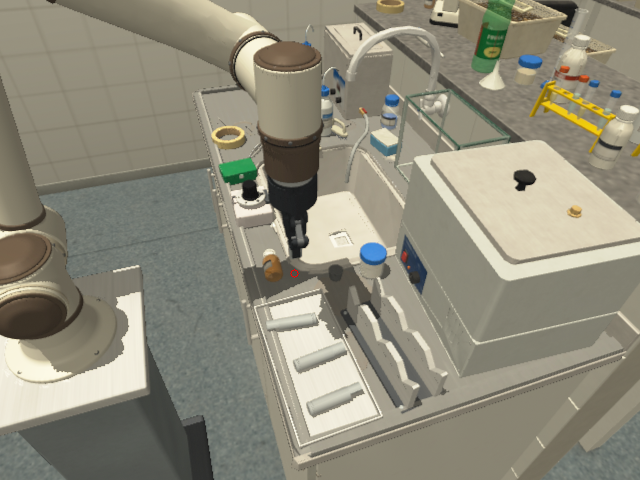

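Run:
```python
from h import *
P=np.load('side0.npy');z=P[...,2]
m=(abs(P[...,0]-261)<70)&(abs(P[...,1]-567)<80)&(z>120)&(z<330)
q=P[m];print('start',m.sum(),q.min(0),np.sort(q[:,2])[:10].round(), q[q[:,2]<q[:,2].min()+10].mean(0))
P=np.load('side1.npy');z=P[...,2]
m=(abs(P[...,0]-446)<60)&(abs(P[...,1]+108)<50)&(z>120)&(z<330)
q=P[m]
for a in range(190,330,15):
    k=q[(q[:,2]>=a)&(q[:,2]<a+15)]
    if len(k): print(a,k.min(0).round(),k.max(0).round())
im,d=shot('side');P=cloud('side',d);z=P[...,2]
m=(abs(P[...,0]-446)<60)&(abs(P[...,1]+108)<50)&(z>100)&(z<330);q=P[m];print(np.sort(q[:,2])[:10].round(),arm.read_state()['position'],arm.read_state()['gripper_width'])
```

```text
start 741 [218.37314557 494.27147902 246.15986698] [246. 247. 247. 247. 248. 248. 248. 249. 249. 249.] [261.84586    569.90340674 252.31538944]
190 [ 437. -116.  199.] [ 457. -102.  205.]
205 [ 436. -123.  205.] [ 457. -103.  220.]
220 [ 436. -124.  220.] [ 456. -106.  231.]
235 [ 431. -140.  241.] [ 451. -104.  250.]
250 [ 429. -154.  250.] [ 461. -119.  265.]
265 [ 428. -158.  265.] [461. -92. 280.]
280 [ 427. -158.  280.] [ 463. -100.  295.]
295 [ 424. -158.  295.] [464. -96. 310.]
310 [ 431. -151.  310.] [ 453. -127.  325.]
325 [ 421. -147.  326.] [ 459. -133.  330.]
[194. 194. 194. 194. 194. 197. 197. 197. 197. 198.] [ 444.80916822 -108.55520831  154.36194712] -0.03155718438758402
```

Run:
```python
from h import *
to([448,-116,60],-6);to([448,-116,-33],-6)
```

```text
[0.017, 0.0281, 0.3774] [0.0001, 0.001, -0.0002]
[0.0182, 0.028, 0.7494] [0.0001, 0.001, -0.0002]
```

arm_command(rows=[[[0.018,0.028,0.2],[0,0,0]],[[0.018,0.028,0.4],[0,0,0]],[[0.018,0.028,0.56],[0,0,0]],[[0.018,0.028,0.64],[0,0,0]],[[0.018,0.028,0.68],[0,0,0]]], grip=0.55)

```text
clock: 4.75
position: [447.0, -116.2, -17.4]
ee_rot: [0.999, -0.053, -0.004, 0.0]
contact_force: [0.1, 0.2, -0.5]
gripper_width: 46.8
grasp_force: 0.0
```

arm_command(rows=[[[0,0,0.02],[0,0,0]],[[0,0,0.04],[0,0,0]],[[0,0,0.055],[0,0,0]],[[0,0,0.07],[0,0,0]],[[0,0,0.07],[0,0,0]]])

```text
clock: 5.25
position: [449.8, -115.9, -31.5]
ee_rot: [0.999, -0.053, 0.0, -0.0]
contact_force: [-0.9, -0.2, 0.3]
gripper_width: 47.2
grasp_force: 0.0
```

arm_command(rows=[[[0,0,0],[0,0,0]],[[0,0,0],[0,0,0]],[[0,0,0],[0,0,0]],[[0,0,0],[0,0,0]],[[0,0,0],[0,0,0]]], grip=0)

```text
clock: 5.75
position: [450.0, -116.1, -31.0]
ee_rot: [0.999, -0.052, 0.0, 0.0]
contact_force: [-1.2, -0.7, 5.9]
gripper_width: 22.2
grasp_force: 58.7
```

Run:
```python
from h import *
im,d=shot('side');a=cv2.resize(im[240:440,200:450],(800,600),interpolation=cv2.INTER_CUBIC);cv2.imwrite('pics/c5.png',a)
print(arm.read_state())
```

```text
{'clock': 5.8, 'joints': array([ 9.87340734e-02,  4.29336745e-01, -6.45135855e-01,  5.04697090e-04,
       -4.95347412e-01,  1.36680090e+00]), 'joint_vel': array([-1.61399056e-03, -1.58042727e-04,  4.11775356e-04,  1.59088438e-03,
       -1.23812719e-05, -1.70994476e-03]), 'joint_efforts': array([ 4.60194340e-01, -2.98090822e+01,  9.21211034e+00,  1.76707853e+00,
        3.26656820e-01,  5.69956886e-03]), 'position': array([ 450.04119898, -116.08331571,  -31.03583993]), 'ee_rot': array([ 9.98626851e-01, -5.23847219e-02,  5.00679183e-04,  4.50783439e-05]), 'contact_force': array([-1.53330736, -0.0884098 ,  6.79356031]), 'wrist_torque': array([-0.22699355,  0.27526875,  0.0092996 ]), 'grasp_force': 58.67270529270172, 'gripper_width': 21.748374080875212}
```

View pics/c5.png

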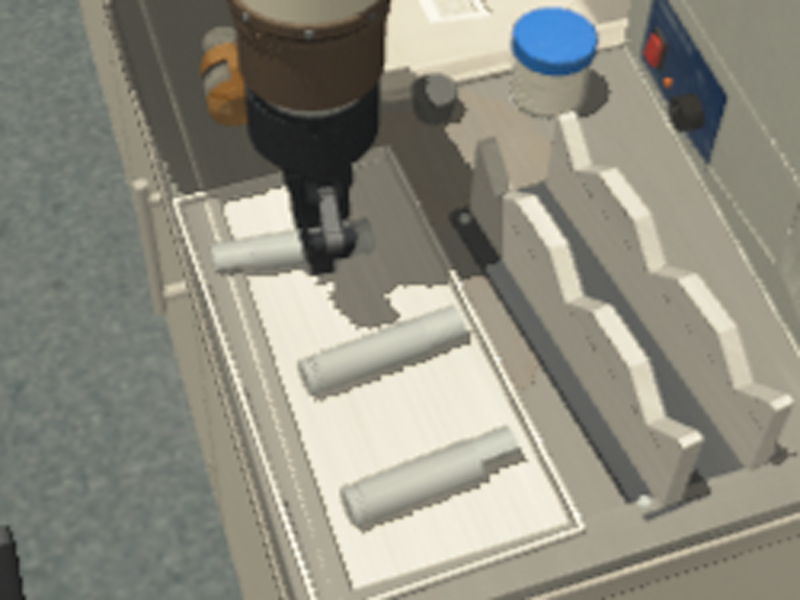

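Run:
```python
from h import *
a=([450,-116,-31],-6,0);b=([440,-180,150],-6,0);v=tool(-18,-45).apply([0,0,1]);print(v)
t=np.array([400,-400,500])+40*v;m=(np.array(b[0])+t)/2
to(b[0],-6,0,frm=a);to(m,-10,-22,frm=b);to(t,-18,-45,frm=(m,-10,-22))
```

```text
[-0.21850801 -0.67249851 -0.70710678]
[-0.013, 0.2588, -0.724] [0.0, 0.0, 0.0]
[-0.0453, 0.5013, -0.6434] [-0.1222, -0.0043, 0.0219]
[-0.0103, 0.7076, -0.4081] [-0.1276, -0.0247, 0.0373]
```

arm_command(rows=[[[0,0,-0.1],[0,0,0]],[[-0.013,0.12,-0.3],[0,0,0]],[[-0.013,0.26,-0.724],[0,0,0]],[[-0.013,0.26,-0.724],[0,0,0]],[[-0.013,0.26,-0.724],[0,0,0]]])

```text
clock: 6.3
position: [441.4, -181.6, 153.6]
ee_rot: [0.999, -0.053, 0.004, 0.0]
contact_force: [1.5, 0.1, -3.0]
gripper_width: 21.5
grasp_force: 60.0
```

arm_command(rows=[[[-0.045,0.5,-0.643],[-0.122,-0.004,0.022]],[[-0.045,0.5,-0.643],[-0.122,-0.004,0.022]],[[-0.045,0.5,-0.643],[-0.122,-0.004,0.022]],[[-0.045,0.5,-0.643],[-0.122,-0.004,0.022]],[[-0.045,0.5,-0.643],[-0.122,-0.004,0.022]]])

```text
clock: 6.8
position: [416.4, -305.0, 314.2]
ee_rot: [0.978, -0.087, -0.012, 0.19]
contact_force: [0.0, 0.2, -2.4]
gripper_width: 21.8
grasp_force: 60.1
```

arm_command(rows=[[[-0.01,0.708,-0.408],[-0.128,-0.025,0.037]],[[-0.01,0.708,-0.408],[-0.128,-0.025,0.037]],[[-0.01,0.708,-0.408],[-0.128,-0.025,0.037]],[[-0.01,0.708,-0.408],[-0.128,-0.025,0.037]],[[-0.01,0.708,-0.408],[-0.128,-0.025,0.037]]])

```text
clock: 7.3
position: [390.9, -428.6, 473.2]
ee_rot: [0.912, -0.146, -0.058, 0.378]
contact_force: [0.1, 0.3, -2.8]
gripper_width: 21.6
grasp_force: 60.3
```

arm_command(rows=[[[0,0,0],[0,0,0]],[[0,0,0],[0,0,0]]])

```text
clock: 7.5
position: [390.4, -426.4, 468.3]
ee_rot: [0.913, -0.144, -0.062, 0.377]
contact_force: [0.8, 0.1, -2.8]
gripper_width: 21.6
grasp_force: 60.3
```

Run:
```python
from h import *
im,d=shot('side','v1.png');P=cloud('side',d);np.save('v1.npy',P);s=arm.read_state();np.save('v1s.npy',np.r_[s['position'],s['ee_rot']])
r=R.from_quat(s['ee_rot']);u,v,_=proj('side',s['position']-40*r.apply([0,0,1]));print(s['position'],r.apply(np.eye(3)).round(2).tolist(),u,v,s['gripper_width'])
u=int(np.clip(u,160,480));v=int(np.clip(v,120,360));print(u,v)
cv2.imwrite('pics/c6.png',cv2.resize(im[v-120:v+120,u-160:u+160],(800,600),interpolation=cv2.INTER_CUBIC))
```

```text
[ 390.58703871 -426.34950643  468.51184506] [[0.95, -0.31, -0.0], [-0.22, -0.67, 0.71], [-0.22, -0.67, -0.71]] 331.9 257.3 21.80838682273037
331 257
```

View pics/c6.png

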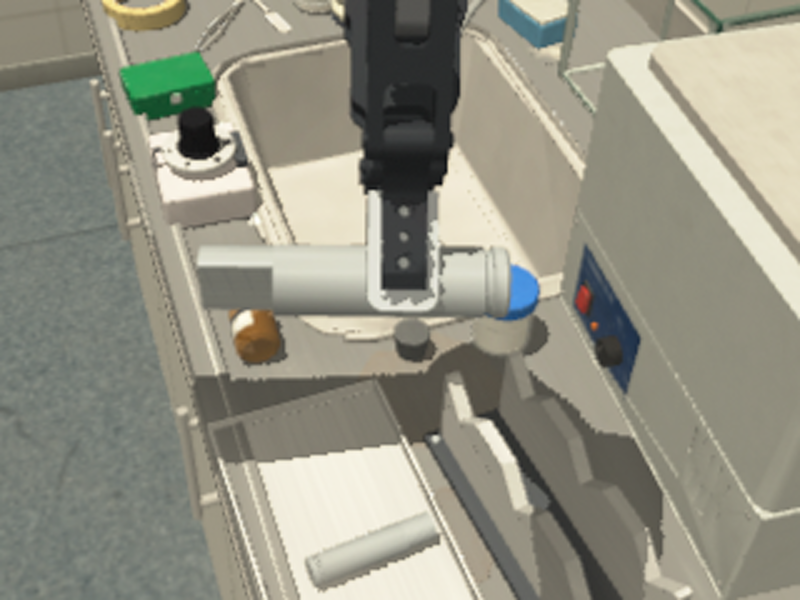

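```bash
cat >> h.py <<'E'
from scipy.optimize import least_squares
def analyse(P,s,sgn):
    """sgn: milled end on tool sgn*x. returns shaft data in tool frame"""
    r=R.from_quat(s[3:7]);q=r.inv().apply(P.reshape(-1,3)-s[:3])
    q=q[(abs(q[:,1])<22)&(abs(q[:,2]+50)<24)&(abs(q[:,0])<80)]
    x=q[:,0]*sgn
    a=q[(x>18)&(x<34)]          # round part between finger and mill
    f=least_squares(lambda v:np.hypot(a[:,1]-v[0],a[:,2]-v[1])-12,[0,-50],loss='soft_l1').x
    a2=q[(x<-18)&(x>-30)]
    f2=least_squares(lambda v:np.hypot(a2[:,1]-v[0],a2[:,2]-v[1])-12,[0,-50],loss='soft_l1').x
    m=q[(x>43)&(x<58)][:,1:]-f
    best=None
    for th in np.radians(np.arange(0,360,1)):
        n=[np.cos(th),np.sin(th)];dd=abs(m@n-4);k=(dd<1.2).sum()
        if best is None or k>best[0]: best=(k,th)
    th=best[1];n=np.array([np.cos(th),np.sin(th)]);k=abs(m@n-4)<2.5;mm=m[k]
    c=mm.mean(0);w,V=np.linalg.eigh(np.cov((mm-c).T));n2=V[:,0]*np.sign(V[:,0]@n)
    b=[(np.percentile(x,.5)).round(1),np.percentile(x,99.5).round(1)]
    # step along x: distance along n of points per bin
    pr=(q[:,1:]-f)@n2
    st=[(i,np.percentile(pr[(x>=i)&(x<i+2)],90).round(1)) for i in range(28,70,2) if ((x>=i)&(x<i+2)).sum()>5]
    print('axis',f.round(1),f2.round(1),'flat',best[0],len(m),'n(yz) fit',n2.round(3),n.round(3),'dist',(mm@n2).mean().round(2),'x ext',b,st)
    print('flat normal world',r.apply([0,*n2]).round(3),'tool angle atan2(y,-z) deg',np.degrees(np.arctan2(n2[0],-n2[1])).round(1))
E
python3 - <<'E'
from h import *
analyse(np.load('v1.npy'),np.load('v1s.npy'),-1)
E
```

```text
axis [  1.2 -47.1] [  0.9 -47.1] flat 346 479 n(yz) fit [0.696 0.718] [0.695 0.719] dist 4.01 x ext [np.float64(-32.8), np.float64(65.8)] [(28, np.float64(12.0)), (30, np.float64(11.8)), (32, np.float64(11.7)), (34, np.float64(11.8)), (36, np.float64(11.7)), (38, np.float64(11.7)), (40, np.float64(11.6)), (42, np.float64(5.3)), (44, np.float64(4.5)), (46, np.float64(4.9)), (48, np.float64(4.8)), (50, np.float64(4.6)), (52, np.float64(4.7)), (54, np.float64(4.7)), (56, np.float64(4.7)), (58, np.float64(4.6)), (60, np.float64(4.9)), (62, np.float64(4.8)), (64, np.float64(4.6)), (66, np.float64(4.7))]
flat normal world [-0.309 -0.951 -0.016] tool angle atan2(y,-z) deg 135.9
```

```bash
cat >> h.py <<'E'
SX,SY,SW=598.5,-228.8,5.4
def slot(i): a=np.radians(SW);o=88*(i-2);return np.array([SX-o*np.sin(a),SY+o*np.cos(a),75.])
def pose(p,off,yaw,tilt,h=0):
    """reported TCP so that tool-frame point off lies at p (+h up)"""
    return np.array(p)+[0,0,h]-tool(yaw,tilt).apply(off)
E
python3 - <<'E'
from h import *
P=np.load('side0.npy').reshape(-1,3);x,y,z=P.T
q=P[(z>110)&(z<250)&(y<-80)&(y>-400)&(x>600)];print('oven xmin',np.percentile(q[:,0],[0.5,5,50]))
off=[-3.9,1,-47.1]
a=([390.6,-427,468.5],-18,-45)
b=pose(slot(2),off,5.4,-45,60);c=pose(slot(2),off,5.4,-45,3);print(b,c)
m=(np.array(a[0])+b)/2+[0,0,30]
to(m,-6,-45,frm=a);to(b,5.4,-45,frm=(m,-6,-45));to(c,5.4,-45,frm=(b,5.4,-45))
E
```

```text
oven xmin [689.24448406 691.16141845 758.09824331]
[ 605.45039894 -260.88593079  100.98816382] [ 605.45039894 -260.88593079   43.98816382]
[0.306, -0.7522, 0.1176] [0.0, 0.0471, -0.0471]
[0.3926, -0.87, 0.3392] [0.0, 0.0448, -0.0448]
[0.0, -0.1612, 0.1612] [0.0, 0.0, 0.0]
```

arm_command(rows=[[[0.306,-0.752,0.118],[0,0.047,-0.047]],[[0.306,-0.752,0.118],[0,0.047,-0.047]],[[0.306,-0.752,0.118],[0,0.047,-0.047]],[[0.306,-0.752,0.118],[0,0.047,-0.047]],[[0.306,-0.752,0.118],[0,0.047,-0.047]]])

```text
clock: 8.05
position: [498.7, -341.4, 310.0]
ee_rot: [0.923, -0.044, -0.025, 0.382]
contact_force: [-0.4, -0.3, -3.1]
gripper_width: 21.9
grasp_force: 60.4
```

arm_command(rows=[[[0.196,-0.435,0.17],[0,0.045,-0.045]],[[0.196,-0.435,0.17],[0,0.045,-0.045]],[[0.196,-0.435,0.17],[0,0.045,-0.045]]])

```text
clock: 8.35
position: [549.7, -301.5, 206.3]
ee_rot: [0.923, 0.046, 0.016, 0.382]
contact_force: [-0.2, -0.6, -2.9]
gripper_width: 21.6
grasp_force: 60.3
```

Run:
```python
from h import *
off=[-3.9,1,-47.1];s=arm.read_state();print(s['position'],s['joints'].round(2))
b=pose(slot(2),off,5.4,-45,60);to(b,5.4,-45)
```

```text
[ 549.71434023 -301.54959723  206.25377164] [ 0.02  0.3  -0.65  1.08 -0.92  0.84]
[0.2403, -0.3957, 0.1979] [-0.0003, 0.0007, 0.0021]
```

arm_command(rows=[[[0.24,-0.396,0.198],[0,0,0.002]],[[0.24,-0.396,0.198],[0,0,0.002]],[[0.24,-0.396,0.198],[0,0,0.002]],[[0.24,-0.396,0.198],[0,0,0.002]],[[0.24,-0.396,0.198],[0,0,0.002]]])

```text
clock: 8.85
position: [607.8, -262.2, 104.6]
ee_rot: [0.923, 0.041, 0.018, 0.383]
contact_force: [0.5, -0.6, -3.0]
gripper_width: 21.9
grasp_force: 60.3
```

Run:
```python
from h import *
off=[-3.9,1,-47.1];s=arm.read_state();print(s['position'])
to(pose(slot(2),off,5.4,-45,3),5.4,-45)
im,d=shot('side','v2.png');P=cloud('side',d)
im=im[240:420,280:460];cv2.imwrite('pics/c7.png',cv2.resize(im,(600,600),interpolation=cv2.INTER_CUBIC))
```

```text
[ 607.79681706 -262.17211033  104.57990646]
[-0.0094, -0.1757, 0.167] [0.0003, 0.0003, -0.0013]
```

View pics/c7.png

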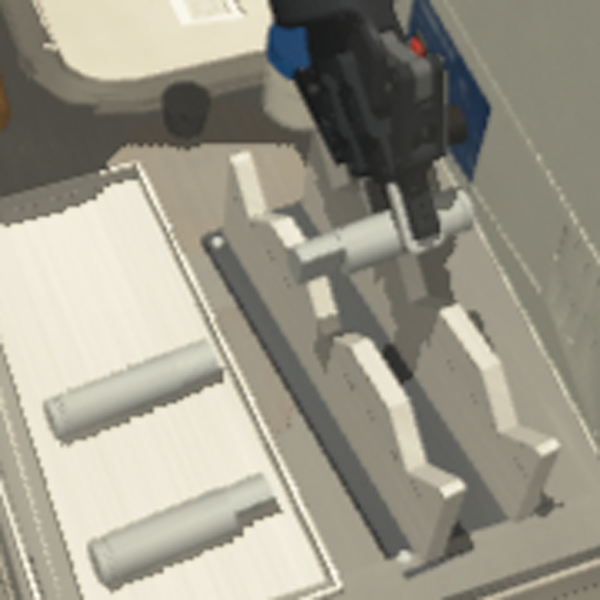

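arm_command(rows=[[[-0.009,-0.06,0.06],[0,0,-0.001]],[[-0.009,-0.12,0.12],[0,0,-0.001]],[[-0.009,-0.15,0.14],[0,0,-0.001]],[[-0.009,-0.168,0.16],[0,0,-0.001]],[[-0.009,-0.168,0.16],[0,0,-0.001]]])

```text
clock: 9.4
position: [605.9, -261.4, 47.4]
ee_rot: [0.923, 0.042, 0.019, 0.383]
contact_force: [0.2, 0.3, -3.9]
gripper_width: 21.9
grasp_force: 60.4
```

arm_command(rows=[[[0,0,0],[0,0,0]],[[0,-0.006,0.006],[0,0,0]],[[0,-0.006,0.006],[0,0,0]]])

```text
clock: 9.7
position: [606.1, -261.0, 45.2]
ee_rot: [0.923, 0.042, 0.019, 0.382]
contact_force: [-0.4, 0.4, -3.3]
gripper_width: 21.8
grasp_force: 60.4
```

Run:
```python
from h import *
off=[-3.9,1,-47.1];s=arm.read_state();print(s['position'],s['contact_force'])
to(pose(slot(2),off,5.4,-45,0),5.4,-45)
im,d=shot('side');P=cloud('side',d);np.save('v2.npy',P);analyse(P,np.r_[s['position'],s['ee_rot']],-1)
```

```text
[ 606.1441839  -261.04987575   45.18014351] [-0.42526004  0.42393055 -3.31876797]
[-0.0027, -0.0125, 0.0112] [0.0002, -0.0001, -0.0009]
axis [  0.4 -48.7] [  0.9 -47.3] flat 44 89 n(yz) fit [0.709 0.705] [0.669 0.743] dist 4.63 x ext [np.float64(-31.8), np.float64(67.1)] [(28, np.float64(17.4)), (30, np.float64(15.3)), (32, np.float64(14.0)), (34, np.float64(24.7)), (36, np.float64(12.2)), (38, np.float64(21.9)), (40, np.float64(13.1)), (42, np.float64(9.7)), (44, np.float64(5.3)), (46, np.float64(5.1)), (48, np.float64(5.5)), (50, np.float64(5.5)), (52, np.float64(5.5)), (54, np.float64(5.8)), (56, np.float64(5.0)), (58, np.float64(5.1)), (60, np.float64(5.1)), (62, np.float64(5.5)), (64, np.float64(5.2)), (66, np.float64(4.7))]
flat normal world [ 0.092 -0.996  0.004] tool angle atan2(y,-z) deg 134.8
```

arm_command(rows=[[[-0.003,-0.006,0.006],[0,0,0]],[[-0.003,-0.0115,0.0115],[0,0,0]],[[-0.003,-0.0115,0.0115],[0,0,0]]])

```text
clock: 10.05
position: [605.9, -261.3, 43.5]
ee_rot: [0.922, 0.042, 0.02, 0.385]
contact_force: [-3.5, 6.7, 8.3]
gripper_width: 21.8
grasp_force: 61.9
```

arm_command(rows=[[[0,0,0],[0,0,0]],[[0,0,0],[0,0,0]],[[0,0,0],[0,0,0]],[[0,0,0],[0,0,0]]], grip=0.5)

```text
clock: 10.45
position: [605.1, -261.4, 40.6]
ee_rot: [0.923, 0.042, 0.018, 0.383]
contact_force: [0.0, -0.4, -0.2]
gripper_width: 42.9
grasp_force: 0.0
```

Run:
```python
from h import *
s=arm.read_state();print(s['position'],s['contact_force'],s['gripper_width'])
im,d=shot('side');P=cloud('side',d);analyse(P,np.r_[s['position'],s['ee_rot']],-1)
off=[-4,0,-47]
a=(s['position'],5.4,-45)
b=pose(slot(2),off,5.4,-45,0)-tool(5.4,-45).apply([0,0,90]);c=pose(slot(2),off,5.4,45,0)-tool(5.4,45).apply([0,0,90]);b2=b+[0,25,50]; 
c0=pose(slot(2),off,5.4,45,0);e=np.array([c[0],(b[1]+c[1])/2,c[2]+80])
to(b,5.4,-45);to(e,5.4,-5,frm=(b,5.4,-45));to(c,5.4,35,frm=(e,5.4,-5));to(c0,5.4,45,frm=(c,5.4,45));print(b,e,c,c0)
```

```text
[ 605.13399739 -261.41744981   40.62326198] [ 0.02000457 -0.4004746  -0.17461984] 42.92708102535863
axis [  0.9 -51.1] [  1.7 -48.5] flat 40 91 n(yz) fit [0.835 0.55 ] [0.848 0.53 ] dist 4.32 x ext [np.float64(-32.9), np.float64(66.1)] [(28, np.float64(13.5)), (30, np.float64(17.1)), (32, np.float64(14.1)), (34, np.float64(14.2)), (36, np.float64(19.1)), (38, np.float64(22.1)), (40, np.float64(12.1)), (42, np.float64(6.3)), (44, np.float64(6.6)), (46, np.float64(6.8)), (48, np.float64(5.8)), (50, np.float64(7.1)), (52, np.float64(6.0)), (54, np.float64(6.0)), (56, np.float64(6.4)), (58, np.float64(6.8)), (60, np.float64(6.3)), (62, np.float64(6.3)), (64, np.float64(5.6)), (66, np.float64(5.7))]
flat normal world [ 0.09  -0.975  0.202] tool angle atan2(y,-z) deg 123.4
[0.0018, 0.004, -0.3629] [0.0002, 0.0002, -0.0008]
[0.0114, 0.313, -0.1395] [0.2222, 0.0, -0.0]
[-0.0114, 0.0922, 0.3293] [0.2222, 0.0, 0.0]
[-0.0, -0.0, 0.36] [0.0, 0.0, 0.0]
[ 599.62082892 -198.15291625  105.40559159] [ 605.3436668  -228.42356675  185.40559159] [ 605.3436668  -258.69421725  105.40559159] [ 599.35465041 -195.33704178   41.76598128]
```

arm_command(rows=[[[0,0,-0.18],[0,0,0]],[[0,0,-0.363],[0,0,0]],[[0,0,-0.363],[0,0,0]]])

```text
clock: 10.8
position: [603.1, -193.1, 108.9]
ee_rot: [0.923, 0.044, 0.023, 0.382]
contact_force: [0.8, 0.3, 0.3]
gripper_width: 42.5
grasp_force: 0.0
```

arm_command(rows=[[[0.011,0.313,-0.14],[0.222,0,0]],[[0.011,0.313,-0.14],[0.222,0,0]],[[0.011,0.313,-0.14],[0.222,0,0]],[[0.011,0.313,-0.14],[0.222,0,0]],[[0.011,0.313,-0.14],[0.222,0,0]]])

```text
clock: 11.3
position: [605.1, -226.9, 186.4]
ee_rot: [0.996, 0.046, 0.005, 0.071]
contact_force: [-1.0, -0.8, -0.6]
gripper_width: 42.8
grasp_force: 0.0
```

arm_command(rows=[[[-0.011,0.092,0.25],[0.222,0,0]],[[-0.011,0.092,0.25],[0.222,0,0]],[[-0.011,0.092,0.25],[0.222,0,0]],[[-0.011,0.092,0.25],[0.222,0,0]],[[-0.011,0.092,0.25],[0.222,0,0]]])

```text
clock: 11.8
position: [604.0, -262.4, 125.1]
ee_rot: [0.961, 0.042, -0.013, -0.273]
contact_force: [0.6, -0.4, -0.7]
gripper_width: 43.0
grasp_force: 0.0
```

arm_command(rows=[[[0,0,0],[0.055,0,0]],[[0,0,0],[0.055,0,0]],[[0,0,0],[0.055,0,0]]])

```text
clock: 12.1
position: [603.5, -261.4, 123.5]
ee_rot: [0.934, 0.04, -0.018, -0.354]
contact_force: [0.2, 0.1, -0.1]
gripper_width: 42.7
grasp_force: 0.0
```

Run:
```python
from h import *
s=arm.read_state();off=[-4,0,-47]
c0=pose(slot(2),off,5.4,45,1.5);c=c0-tool(5.4,45).apply([0,0,90])
print(s['position'],c,s['joints'].round(2));to(c,5.4,45);to(c0,5.4,45);
im,d=shot('side','v3.png')
cv2.imwrite('pics/c8.png',cv2.resize(im[240:420,280:460],(600,600),interpolation=cv2.INTER_CUBIC))
```

```text
[ 603.46077764 -261.3612497   123.51273223] [ 605.3436668  -258.69421725  106.90559159] [-0.49  0.77  0.51 -0.6  -1.73  2.17]
[0.0087, 0.0365, 0.0564] [0.0196, -0.0005, -0.0026]
[0.0081, 0.0143, 0.4157] [0.0196, -0.0005, -0.0026]
```

View pics/c8.png

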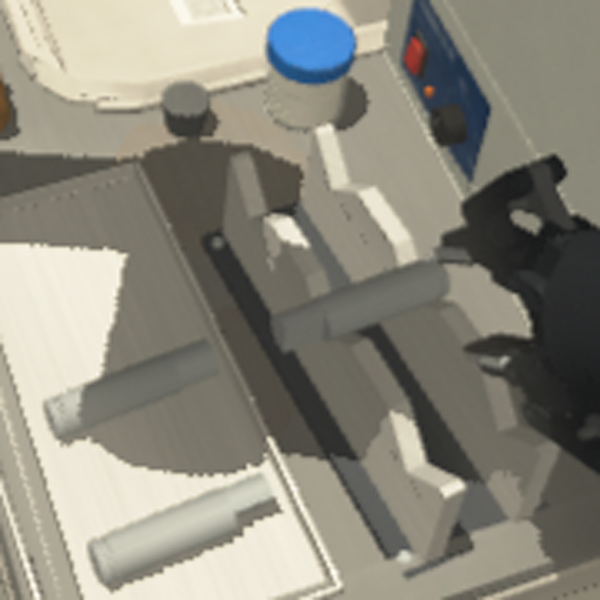

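arm_command(rows=[[[0.009,0.036,0.056],[0.02,0,-0.003]],[[0.009,0.03,0.15],[0.02,0,-0.003]],[[0.008,0.02,0.3],[0.02,0,-0.003]],[[0.008,0.014,0.416],[0.02,0,-0.003]],[[0.008,0.014,0.416],[0.02,0,-0.003]]])

```text
clock: 12.65
position: [599.1, -188.5, 44.9]
ee_rot: [0.922, 0.048, -0.019, -0.383]
contact_force: [0.3, 0.6, -0.1]
gripper_width: 42.9
grasp_force: 0.0
```

arm_command(rows=[[[0,0,0],[0,0,0]],[[0,0,0],[0,0,0]],[[0,0,0],[0,0,0]],[[0,0,0],[0,0,0]],[[0,0,0],[0,0,0]]], grip=0)

```text
clock: 13.15
position: [601.6, -194.6, 47.5]
ee_rot: [0.923, 0.047, -0.014, -0.381]
contact_force: [2.1, -2.9, 4.3]
gripper_width: 21.7
grasp_force: 59.5
```

Run:
```python
from h import *
s=arm.read_state();print(s['position'],s['contact_force'],s['gripper_width'],R.from_quat(s['ee_rot']).apply([0,0,1]))
a=(s['position'],5.4,45)
b=s['position']+[-60,-20,160];v=tool(-18,-45).apply([0,0,1]);t=np.array([400,-400,500])+40*v
m=(b+t)/2
to(b,5.4,20);to(m,-6,-20,frm=(b,5.4,20));to(t,-18,-45,frm=(m,-6,-20))
```

```text
[ 601.64130774 -194.57590129   47.50525356] [ 2.05577137 -2.88955237  4.25535735] 21.684644164824086 [-0.06182217  0.70286394 -0.7086327 ]
[-0.2406, -0.4132, -0.4949] [-0.1382, -0.002, 0.0024]
[-0.3394, 0.1899, -0.6315] [-0.2215, 0.0, 0.0646]
[-0.2547, 0.6071, -0.3414] [-0.1384, -0.0361, 0.0567]
```

arm_command(rows=[[[0,-0.07,-0.07],[0,0,0]],[[0,-0.2,-0.2],[0,0,0]],[[-0.24,-0.413,-0.495],[-0.138,-0.002,0.002]],[[-0.24,-0.413,-0.495],[-0.138,-0.002,0.002]],[[-0.24,-0.413,-0.495],[-0.138,-0.002,0.002]]])

```text
clock: 13.65
position: [541.4, -216.7, 212.8]
ee_rot: [0.984, 0.047, -0.005, -0.169]
contact_force: [0.6, 0.4, -3.0]
gripper_width: 21.7
grasp_force: 59.6
```

arm_command(rows=[[[-0.34,0.19,-0.63],[-0.22,0,0.065]],[[-0.34,0.19,-0.63],[-0.22,0,0.065]],[[-0.34,0.19,-0.63],[-0.22,0,0.065]],[[-0.34,0.19,-0.63],[-0.22,0,0.065]],[[-0.34,0.19,-0.63],[-0.22,0,0.065]]])

```text
clock: 14.15
position: [465.6, -321.7, 342.8]
ee_rot: [0.983, -0.054, -0.007, 0.173]
contact_force: [0.1, -0.5, -2.8]
gripper_width: 21.3
grasp_force: 59.7
```

arm_command(rows=[[[-0.25,0.607,-0.341],[-0.138,-0.036,0.057]],[[-0.25,0.607,-0.341],[-0.138,-0.036,0.057]],[[-0.25,0.607,-0.341],[-0.138,-0.036,0.057]],[[-0.25,0.607,-0.341],[-0.138,-0.036,0.057]],[[-0.25,0.607,-0.341],[-0.138,-0.036,0.057]]])

```text
clock: 14.65
position: [391.2, -428.2, 470.4]
ee_rot: [0.914, -0.146, -0.061, 0.374]
contact_force: [0.2, 1.0, -3.6]
gripper_width: 21.5
grasp_force: 59.8
```

arm_command(rows=[[[0,0,0],[0,0,0]],[[0,0,0],[0,0,0]]])

```text
clock: 14.85
position: [392.7, -427.0, 467.8]
ee_rot: [0.914, -0.144, -0.062, 0.374]
contact_force: [1.0, -0.6, -2.3]
gripper_width: 21.9
grasp_force: 59.8
```

Run:
```python
from h import *
im,d=shot('side','v4.png');P=cloud('side',d);s=arm.read_state();print(s['position'],R.from_quat(s['ee_rot']).as_matrix().round(2).tolist())
analyse(P,np.r_[s['position'],s['ee_rot']],-1)
```

```text
[ 392.88861644 -427.04281771  467.97278709] [[0.95, -0.22, -0.22], [-0.31, -0.68, -0.67], [-0.01, 0.7, -0.71]]
axis [  1.3 -43.8] [  0.5 -43.9] flat 271 457 n(yz) fit [ 0.571 -0.821] [ 0.559 -0.829] dist 4.09 x ext [np.float64(-31.3), np.float64(67.3)] [(28, np.float64(11.7)), (30, np.float64(11.6)), (32, np.float64(11.3)), (34, np.float64(11.8)), (36, np.float64(11.4)), (38, np.float64(11.8)), (40, np.float64(11.9)), (42, np.float64(11.5)), (44, np.float64(4.8)), (46, np.float64(5.1)), (48, np.float64(4.7)), (50, np.float64(4.7)), (52, np.float64(4.8)), (54, np.float64(4.9)), (56, np.float64(4.9)), (58, np.float64(5.0)), (60, np.float64(4.7)), (62, np.float64(4.7)), (64, np.float64(4.9)), (66, np.float64(4.8))]
flat normal world [0.058 0.159 0.986] tool angle atan2(y,-z) deg 34.8
```

Run:
```python
from h import *
print(np.array([601.64,-194.576,47.505])+R.from_quat([0.923,0.047,-0.014,-0.381]).apply([-5.4,.9,-43.85]), slot(2))
# from first placement landing (pre-release): off [-3.9,1,-47.1]
print(np.array([605.9,-261.3,43.5])+R.from_quat([0.922,0.042,0.02,0.385]).apply([-3.9,1,-47.1]))
```

```text
[ 599.03957569 -226.53567964   77.91238678] [ 598.5 -228.8   75. ]
[ 598.82016926 -229.0188252    77.29973003]
```

```bash
sed -i 's/^SX,SY,SW=.*/SX,SY,SW=598.8,-226.5,5.4/; s/,75\.\])/,77.5])/' h.py
python3 - <<'E'
from h import *
s=arm.read_state();off=[-5.4,.9,-43.85];T=-34.5
b=pose(slot(1),off,5.4,T,50);c=pose(slot(1),off,5.4,T,1.5);m=(s['position']+b)/2+[0,0,20]
print(slot(1),b)
to(m,-6,-40);to(b,5.4,T,frm=(m,-6,-40));to(c,5.4,T,frm=(b,5.4,T))
E
```

```text
[ 607.08153157 -314.10945289   77.5       ] [ 614.7251248  -337.58953256   90.85230102]
[0.3706, -0.6904, 0.2635] [0.0249, 0.0462, -0.0481]
[0.4225, -0.7081, 0.4949] [0.0305, 0.0383, -0.0504]
[0.0, -0.1099, 0.1599] [0.0, 0.0, 0.0]
```

arm_command(rows=[[[0.37,-0.69,0.264],[0.025,0.046,-0.048]],[[0.37,-0.69,0.264],[0.025,0.046,-0.048]],[[0.37,-0.69,0.264],[0.025,0.046,-0.048]],[[0.37,-0.69,0.264],[0.025,0.046,-0.048]],[[0.37,-0.69,0.264],[0.025,0.046,-0.048]]])

```text
clock: 15.4
position: [504.0, -381.3, 293.5]
ee_rot: [0.939, -0.047, -0.022, 0.341]
contact_force: [-1.2, 0.1, -2.5]
gripper_width: 21.5
grasp_force: 59.7
```

arm_command(rows=[[[0.42,-0.708,0.495],[0.03,0.038,-0.05]],[[0.42,-0.708,0.495],[0.03,0.038,-0.05]],[[0.42,-0.708,0.495],[0.03,0.038,-0.05]],[[0.42,-0.708,0.495],[0.03,0.038,-0.05]],[[0.42,-0.708,0.495],[0.03,0.038,-0.05]]])

```text
clock: 15.9
position: [615.3, -338.0, 90.2]
ee_rot: [0.954, 0.044, 0.014, 0.298]
contact_force: [0.4, 0.0, -1.7]
gripper_width: 21.6
grasp_force: 59.8
```

arm_command(rows=[[[0,0,0],[0,0,0]],[[0,0,0],[0,0,0]]])

```text
clock: 16.1
position: [614.4, -338.8, 91.7]
ee_rot: [0.954, 0.044, 0.013, 0.298]
contact_force: [0.2, -0.2, -1.9]
gripper_width: 21.6
grasp_force: 59.6
```

Run:
```python
from h import *
s=arm.read_state();off=[-5.4,.9,-43.85];T=-34.5
print(s['position'],s['contact_force']);to(pose(slot(1),off,5.4,T,1.5),5.4,T);to(pose(slot(1),off,5.4,T,0),5.4,T)
```

```text
[ 614.44950819 -338.84668079   91.72925751] [ 0.21096977 -0.16563733 -1.89071494]
[0.0018, -0.1164, 0.1596] [0.0011, 0.0007, -0.0004]
[0.0018, -0.1199, 0.1645] [0.0011, 0.0007, -0.0004]
```

arm_command(rows=[[[0.001,-0.05,0.07],[0.001,0,0]],[[0.001,-0.09,0.13],[0.001,0,0]],[[0.001,-0.11,0.152],[0.001,0,0]],[[0.001,-0.113,0.157],[0.001,0,0]],[[0.001,-0.113,0.157],[0.001,0,0]]])

```text
clock: 16.6
position: [615.4, -338.3, 45.9]
ee_rot: [0.954, 0.043, 0.015, 0.297]
contact_force: [-0.1, -0.0, -2.9]
gripper_width: 21.9
grasp_force: 59.9
```

arm_command(rows=[[[0,-0.003,0.005],[0,0,0]],[[0,-0.003,0.005],[0,0,0]]])

```text
clock: 16.8
position: [615.3, -338.0, 43.7]
ee_rot: [0.954, 0.043, 0.015, 0.296]
contact_force: [0.1, -0.9, -3.0]
gripper_width: 22.0
grasp_force: 59.9
```

arm_command(rows=[[[0,-0.005,0.007],[0,0,0]],[[0,-0.005,0.007],[0,0,0]]])

```text
clock: 17.0
position: [615.2, -338.1, 41.1]
ee_rot: [0.954, 0.043, 0.015, 0.296]
contact_force: [0.5, -0.5, -1.1]
gripper_width: 21.9
grasp_force: 60.1
```

arm_command(rows=[[[0,-0.003,0.004],[0,0,0]],[[0,-0.003,0.004],[0,0,0]]])

```text
clock: 17.2
position: [615.3, -338.6, 40.6]
ee_rot: [0.954, 0.043, 0.015, 0.297]
contact_force: [0.1, -1.6, 2.5]
gripper_width: 21.7
grasp_force: 60.2
```

arm_command(rows=[[[0,0,0],[0,0,0]],[[0,0,0],[0,0,0]],[[0,0,0],[0,0,0]]], grip=0.5)

```text
clock: 17.5
position: [614.7, -337.7, 39.2]
ee_rot: [0.954, 0.044, 0.014, 0.296]
contact_force: [-0.3, -0.3, 0.1]
gripper_width: 43.0
grasp_force: 0.0
```

arm_command(rows=[[[0,0,-0.2],[0,0,0]],[[0,0,-0.4],[0,0,0]],[[0,-0.3,-0.8],[0,0,0]],[[0,-0.4,-0.8],[0,0,0]],[[0,-0.4,-0.8],[0,0,0]]])

```text
clock: 18.0
position: [596.7, -140.7, 148.6]
ee_rot: [0.954, 0.044, 0.015, 0.296]
contact_force: [1.9, -0.6, -0.9]
gripper_width: 42.9
grasp_force: 0.0
```

```bash
cat >> h.py <<'E'
def check(c,P,i,sgn):
    """flat of shaft lying in slot i, milled end towards sgn*stand x"""
    q=(P.reshape(-1,3)-slot(i))@R.from_euler('z',SW,degrees=True).as_matrix()
    q=q[(abs(q[:,1])<14)&(q[:,2]>-6)&(q[:,2]<18)&(abs(q[:,0])<80)];x=q[:,0]*sgn
    rnd=q[(x>-25)&(x<30)];m=q[(x>42)&(x<58)&(q[:,2]<8.5)&(abs(q[:,1])<9)]
    A=np.c_[m[:,1],m[:,0]-m[:,0].mean(),np.ones(len(m))];k=np.ones(len(m),bool)
    for _ in range(4):
        w=np.linalg.lstsq(A[k],m[k,2],rcond=None)[0];e=m[:,2]-A@w;k=abs(e)<2.5*max(e[k].std(),.5)
    sd=e[k].std()/np.sqrt(k.sum())/m[k,1].std()
    print(c,i,'n',k.sum(),'roll deg',np.degrees(np.arctan(w[0])).round(1),'+-',np.degrees(sd).round(1),'flat z',w[2].round(1),'crest',np.percentile(rnd[:,2],85).round(1),'x ext',np.percentile(x,[1,99]).round(1),'yc round',((rnd[:,1].min()+rnd[:,1].max())/2).round(1), 'yc mean crest',rnd[rnd[:,2]>np.percentile(rnd[:,2],60),1].mean().round(1))
E
python3 - <<'E'
from h import *
print(arm.read_state()['position'])
for c in('side','top'):
    im,d=shot(c,c+'5.png');P=cloud(c,d);np.save(c+'5.npy',P);check(c,P,1,-1)
E
```

```text
[ 596.72704507 -140.71563234  148.56501499]
side 1 n 94 roll deg 1.1 +- 1.3 flat z 3.6 crest 11.5 x ext [-36.1  62.3] yc round 0.1 yc mean crest -1.5
top 1 n 36 roll deg -4.8 +- 5.9 flat z 0.8 crest 11.2 x ext [-38.2  59.2] yc round 0.0 yc mean crest -1.6
```

```bash
cat >> h.py <<'E'
def locate(P,lo,hi,x0=385,x1=522):
    p=P.reshape(-1,3);x,y,z=p.T
    q=p[(z>19)&(z<34)&(x>x0)&(x<x1)&(y>lo)&(y<hi)]
    for _ in range(4):
        c=np.median(q,0) if _==0 else q.mean(0);w,V=np.linalg.eigh(np.cov((q-c)[:,:2].T));a=V[:,1]*np.sign(V[0,1])
        s=(q-c)[:,:2]@[-a[1],a[0]];q=q[abs(s)<16]
    t=(q-c)[:,:2]@a;T=np.percentile(t,[1,99]);print('centre',(c[:2]+a*T.mean()).round(1),'yaw',np.degrees(np.arctan2(a[1],a[0])).round(1),T.round(),len(q))
E
python3 - <<'E'
from h import *
for n in('top','side'):
    for r in((-250,-165),(-335,-255)): locate(np.load(n+'5.npy'),*r)
s=arm.read_state();a=np.array([452,-206.5,90.]);b=[452,-206.5,-31]
to(a,5.6,0);to(b,5.6,0,frm=(a,5.6,0))
E
```

```text
centre [ 464.9 -205.1] yaw 6.8 [-49.  50.] 272
centre [ 463.8 -291.8] yaw 5.5 [-47.  51.] 259
centre [ 463.2 -207.9] yaw 6.4 [-48.  51.] 608
centre [ 461.3 -294.1] yaw 6.6 [-45.  53.] 695
[-0.6122, 0.045, 0.3131] [0.1915, -0.0015, 0.0001]
[0.0, 0.0, 0.484] [0.0, 0.0, 0.0]
```

arm_command(rows=[[[-0.61,0.045,0.313],[0.19,-0.001,0.002]],[[-0.61,0.045,0.313],[0.19,-0.001,0.002]],[[-0.61,0.045,0.313],[0.19,-0.001,0.002]],[[-0.61,0.045,0.313],[0.19,-0.001,0.002]],[[-0.61,0.045,0.313],[0.19,-0.001,0.002]]])

```text
clock: 18.6
position: [447.4, -211.6, 89.0]
ee_rot: [0.999, 0.04, 0.0, 0.0]
contact_force: [1.0, -0.4, -0.4]
gripper_width: 43.2
grasp_force: 0.0
```

arm_command(rows=[[[0,0,0.2],[0,0,0]],[[0,0,0.35],[0,0,0]],[[0,0,0.44],[0,0,0]],[[0,0,0.47],[0,0,0]],[[0,0,0.484],[0,0,0]]])

```text
clock: 19.1
position: [449.5, -211.3, -32.3]
ee_rot: [0.999, 0.042, -0.001, 0.003]
contact_force: [-0.5, -0.5, 0.5]
gripper_width: 42.7
grasp_force: 0.0
```

arm_command(rows=[[[0,0,0],[0,0,0]],[[0,0,0],[0,0,0]],[[0,0,0],[0,0,0]],[[0,0,0],[0,0,0]],[[0,0,0],[0,0,0]]], grip=0)

```text
clock: 19.6
position: [450.7, -211.1, -30.7]
ee_rot: [0.999, 0.043, 0.001, 0.003]
contact_force: [-0.5, 1.4, 4.9]
gripper_width: 21.5
grasp_force: 59.4
```

Run:
```python
from h import *
s=arm.read_state();a=(s['position'],5.6,0);print(s['position'],s['gripper_width'])
b=([440,-230,150],5.6,0);v=tool(-18,-45).apply([0,0,1])
t=np.array([390,-400,500])+40*v;m=(np.array(b[0])+t)/2
to(b[0],5.6,0);to(m,-6,-22,frm=b);to(t,-18,-45,frm=(m,-6,-22))
```

```text
[ 450.73940959 -211.05363921  -30.74088647] 21.53663830530506
[-0.0477, 0.076, -0.7226] [0.0018, -0.0006, -0.004]
[-0.1553, 0.3805, -0.6434] [-0.1218, -0.0124, 0.0636]
[-0.0757, 0.6155, -0.4453] [-0.1273, -0.037, 0.056]
```

arm_command(rows=[[[0,0,-0.1],[0,0,0]],[[-0.04,0.07,-0.3],[0,0,0]],[[-0.048,0.076,-0.72],[0,0,0]],[[-0.048,0.076,-0.72],[0,0,0]],[[-0.048,0.076,-0.72],[0,0,0]]])

```text
clock: 20.1
position: [442.9, -231.3, 154.5]
ee_rot: [0.999, 0.043, 0.006, 0.005]
contact_force: [1.9, -0.5, -1.6]
gripper_width: 21.8
grasp_force: 59.7
```

arm_command(rows=[[[-0.155,0.38,-0.643],[-0.122,-0.012,0.064]],[[-0.155,0.38,-0.643],[-0.122,-0.012,0.064]],[[-0.155,0.38,-0.643],[-0.122,-0.012,0.064]],[[-0.155,0.38,-0.643],[-0.122,-0.012,0.064]],[[-0.155,0.38,-0.643],[-0.122,-0.012,0.064]]])

```text
clock: 20.6
position: [409.8, -328.1, 313.0]
ee_rot: [0.979, -0.059, -0.007, 0.194]
contact_force: [-0.1, 0.7, -1.9]
gripper_width: 21.8
grasp_force: 59.9
```

arm_command(rows=[[[-0.075,0.615,-0.445],[-0.127,-0.037,0.056]],[[-0.075,0.615,-0.445],[-0.127,-0.037,0.056]],[[-0.075,0.615,-0.445],[-0.127,-0.037,0.056]],[[-0.075,0.615,-0.445],[-0.127,-0.037,0.056]],[[-0.075,0.615,-0.445],[-0.127,-0.037,0.056]]])

```text
clock: 21.1
position: [378.5, -425.2, 472.3]
ee_rot: [0.911, -0.153, -0.06, 0.38]
contact_force: [0.2, -0.0, -2.7]
gripper_width: 21.7
grasp_force: 60.1
```

arm_command(rows=[[[0,0,0],[0,0,0]],[[0,0,0],[0,0,0]]])

```text
clock: 21.3
position: [377.7, -423.6, 468.1]
ee_rot: [0.911, -0.151, -0.063, 0.379]
contact_force: [-0.4, -0.4, -3.0]
gripper_width: 21.8
grasp_force: 60.1
```

Run:
```python
from h import *
im,d=shot('side','v6.png');P=cloud('side',d);s=arm.read_state();print(s['position'],R.from_quat(s['ee_rot']).as_matrix().round(2).tolist())
analyse(P,np.r_[s['position'],s['ee_rot']],1)
cv2.imwrite('pics/c9.png',cv2.resize(im[190:310,240:400],(800,600),interpolation=cv2.INTER_CUBIC))
```

```text
[ 377.81090103 -423.65378016  468.44101258] [[0.95, -0.23, -0.23], [-0.32, -0.67, -0.67], [-0.0, 0.71, -0.71]]
axis [  0.6 -46.6] [  1.  -46.7] flat 68 374 n(yz) fit [ 0.97  -0.245] [ 0.225 -0.974] dist 11.0 x ext [np.float64(-36.1), np.float64(62.6)] [(28, np.float64(11.8)), (30, np.float64(12.5)), (32, np.float64(11.9)), (34, np.float64(12.2)), (36, np.float64(12.0)), (38, np.float64(11.9)), (40, np.float64(11.5)), (42, np.float64(11.5)), (44, np.float64(11.5)), (46, np.float64(11.9)), (48, np.float64(11.3)), (50, np.float64(11.7)), (52, np.float64(11.9)), (54, np.float64(11.4)), (56, np.float64(11.2)), (58, np.float64(11.4)), (60, np.float64(11.8)), (62, np.float64(10.9))]
flat normal world [-0.164 -0.483  0.86 ] tool angle atan2(y,-z) deg 75.8
```

View pics/c9.png

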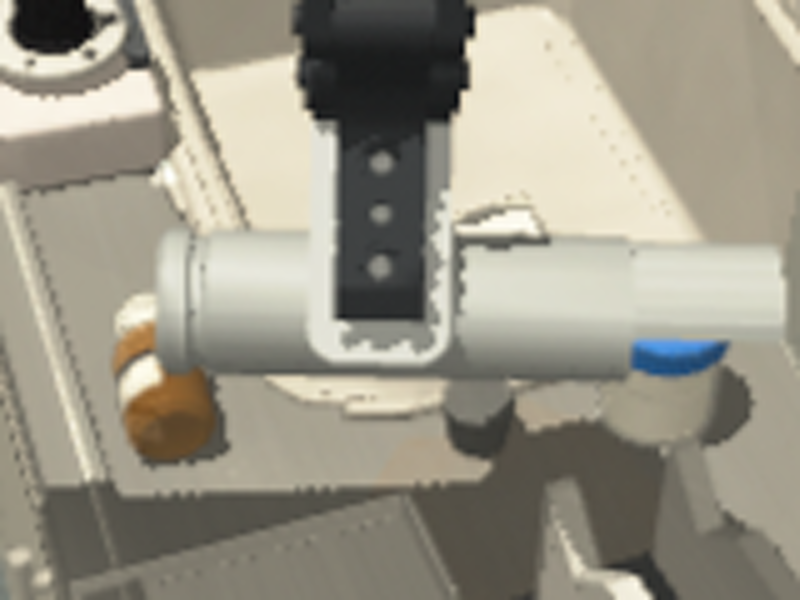

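```bash
cat >> h.py <<'E'
def chain(*wp):
    """print rows from waypoint to waypoint; first None = present pose"""
    prev=None
    for w in wp:
        p,y,t=w
        if prev is None: to(p,y,t)
        else: to(p,y,t,frm=prev)
        prev=w
E
python3 - <<'E'
from h import *
off=[1,.8,-46.65];T=42;S=slot(3);print(S)
g=lambda h:(pose(S,off,5.4,T,h),5.4,T)
chain((np.array([440,-310,350]),-8,-5),(np.array([530,-200,250]),0,25),g(60),g(0.5),g(-0.5))
print(g(0.5))
E
```

```text
[ 590.51846843 -138.89054711   77.5       ]
[0.0893, -0.6959, -0.028] [0.2225, 0.0259, -0.0553]
[0.2953, -0.5188, 0.3561] [0.1664, -0.0078, -0.0443]
[0.2261, -0.0881, 0.6883] [0.0944, -0.0166, -0.0251]
[0.0, 0.1593, 0.1769] [0.0, 0.0, 0.0]
[0.0, 0.0027, 0.003] [0.0, 0.0, 0.0]
(array([ 586.52937196, -107.31636828,   43.86759838]), 5.4, 42)
```

arm_command(rows=[[[0.089,-0.696,-0.028],[0.222,0.026,-0.055]],[[0.089,-0.696,-0.028],[0.222,0.026,-0.055]],[[0.089,-0.696,-0.028],[0.222,0.026,-0.055]],[[0.089,-0.696,-0.028],[0.222,0.026,-0.055]],[[0.089,-0.696,-0.028],[0.222,0.026,-0.055]]])

```text
clock: 21.85
position: [440.8, -307.4, 348.7]
ee_rot: [0.997, -0.067, -0.003, 0.041]
contact_force: [-0.7, -0.5, -3.0]
gripper_width: 21.8
grasp_force: 60.1
```

arm_command(rows=[[[0.295,-0.519,0.356],[0.167,-0.008,-0.044]],[[0.295,-0.519,0.356],[0.167,-0.008,-0.044]],[[0.295,-0.519,0.356],[0.167,-0.008,-0.044]],[[0.295,-0.519,0.356],[0.167,-0.008,-0.044]],[[0.295,-0.519,0.356],[0.167,-0.008,-0.044]]])

```text
clock: 22.35
position: [530.4, -200.5, 246.2]
ee_rot: [0.976, -0.002, -0.003, -0.218]
contact_force: [-0.5, -0.1, -3.1]
gripper_width: 21.9
grasp_force: 60.1
```

Run:
```python
from h import *
off=[1,.8,-46.65];T=42;S=slot(3);print(arm.read_state()['position'])
g=lambda h:(pose(S,off,5.4,T,h),5.4,T)
chain(g(60),g(0.5))
```

```text
[ 530.4172626  -200.5211682   246.16288755]
[0.2277, -0.0954, 0.6743] [0.0931, -0.0151, -0.0271]
[0.0, 0.1593, 0.1769] [0.0, 0.0, 0.0]
```

arm_command(rows=[[[0.228,-0.093,0.68],[0.094,-0.016,-0.026]],[[0.228,-0.093,0.68],[0.094,-0.016,-0.026]],[[0.228,-0.093,0.68],[0.094,-0.016,-0.026]],[[0.228,-0.093,0.68],[0.094,-0.016,-0.026]],[[0.228,-0.093,0.68],[0.094,-0.016,-0.026]]])

```text
clock: 22.85
position: [586.6, -106.0, 103.5]
ee_rot: [0.933, 0.044, -0.019, -0.357]
contact_force: [-0.5, -0.7, -3.0]
gripper_width: 22.2
grasp_force: 60.2
```

arm_command(rows=[[[0,0,0],[0,0,0]],[[0,0.07,0.078],[0,0,0]],[[0,0.13,0.144],[0,0,0]],[[0,0.15,0.167],[0,0,0]],[[0,0.15,0.167],[0,0,0]]])

```text
clock: 23.35
position: [588.6, -109.5, 52.5]
ee_rot: [0.933, 0.045, -0.014, -0.356]
contact_force: [0.8, 0.6, -2.2]
gripper_width: 21.9
grasp_force: 60.4
```

Run:
```python
from h import *
off=[1,.8,-46.65];T=42;S=slot(3);s=arm.read_state();print(s['position'],s['contact_force'])
g=lambda h:(pose(S,off,5.4,T,h),5.4,T)
chain(g(0.5));print(g(.5)[0])
```

```text
[ 588.63313883 -109.48780539   52.52558127] [ 0.808335    0.64552517 -2.17560686]
[-0.0078, 0.016, 0.0321] [0.0015, -0.0015, 0.0011]
[ 586.52937196 -107.31636828   43.86759838]
```

arm_command(rows=[[[-0.004,0.004,0.008],[0.001,-0.001,0]],[[-0.006,0.006,0.01],[0.001,-0.001,0]],[[-0.006,0.006,0.01],[0.001,-0.001,0]]])

```text
clock: 23.65
position: [587.7, -108.6, 50.0]
ee_rot: [0.933, 0.046, -0.015, -0.357]
contact_force: [-0.6, -0.5, -2.8]
gripper_width: 22.1
grasp_force: 60.4
```

arm_command(rows=[[[0,0,0],[0,0,0]]])

```text
clock: 23.75
position: [587.6, -108.5, 49.7]
ee_rot: [0.933, 0.046, -0.015, -0.358]
contact_force: [0.3, -0.7, -3.1]
gripper_width: 22.0
grasp_force: 60.4
```

Run:
```python
from h import *
off=[1,.8,-46.65];T=42;S=slot(3);s=arm.read_state();print(s['position'],s['contact_force'])
g=lambda h:(pose(S,off,5.4,T,h),5.4,T)
chain(g(0));im,d=shot('side','v7.png');P=cloud('side',d);analyse(P,np.r_[s['position'],s['ee_rot']],1)
```

```text
[ 587.62758195 -108.50145028   49.67870566] [ 0.32036382 -0.66177637 -3.11610759]
[-0.004, 0.013, 0.0222] [0.0003, -0.0007, 0.0013]
axis [  0. -50.] [ -1.3 -46. ] flat 0 0 n(yz) fit [nan nan] [1. 0.] dist nan x ext [np.float64(-37.8), np.float64(9.3)] []
flat normal world [nan nan nan] tool angle atan2(y,-z) deg nanh.py:43: RuntimeWarning: Mean of empty slice.
  c=mm.mean(0);w,V=np.linalg.eigh(np.cov((mm-c).T));n2=V[:,0]*np.sign(V[:,0]@n)
  ret = um.true_divide(
  avg = a.mean(axis, **keepdims_kw)
h.py:43: RuntimeWarning: Degrees of freedom <= 0 for slice
  c=mm.mean(0);w,V=np.linalg.eigh(np.cov((mm-c).T));n2=V[:,0]*np.sign(V[:,0]@n)
  c *= np.true_divide(1, fact)
  c *= np.true_divide(1, fact)
h.py:48: RuntimeWarning: Mean of empty slice.
  print('axis',f.round(1),f2.round(1),'flat',best[0],len(m),'n(yz) fit',n2.round(3),n.round(3),'dist',(mm@n2).mean().round(2),'x ext',b,st)
  ret = ret.dtype.type(ret / rcount)
```

arm_command(rows=[[[-0.004,0.007,0.013],[0,-0.001,0.001]],[[-0.004,0.012,0.02],[0,-0.001,0.001]],[[-0.004,0.012,0.02],[0,-0.001,0.001]]])

```text
clock: 24.1
position: [586.3, -107.5, 43.6]
ee_rot: [0.933, 0.045, -0.018, -0.358]
contact_force: [-0.2, -0.5, 0.4]
gripper_width: 21.9
grasp_force: 60.8
```

arm_command(rows=[[[0,0.002,0.003],[0,0,0]],[[0,0.002,0.003],[0,0,0]]])

```text
clock: 24.3
position: [586.3, -107.5, 43.4]
ee_rot: [0.933, 0.045, -0.017, -0.358]
contact_force: [-0.4, -2.1, 4.1]
gripper_width: 21.5
grasp_force: 60.9
```

Run:
```python
from h import *
S=slot(3);off=[1,0.5,-46.5]
def re(T,back=90): return (pose(S,off,5.4,T,0.5)-tool(5.4,T).apply([0,0,back]),5.4,T)
a=(pose(S,off,5.4,42,0)-tool(5.4,42).apply([0,0,90]),5.4,42)
e=(np.array([586,-139,190]),5.4,2)
chain(a,e,re(-38),re(-42),re(-42,0))
print(a,e,re(-38))
```

```text
[0.0004, 0.0009, -0.3598] [0.0001, 0.0004, 0.0005]
[-0.014, -0.3, -0.1596] [-0.2222, 0.0, -0.0]
[0.014, -0.0965, 0.3157] [-0.2222, 0.0, -0.0]
[-0.0, -0.0121, 0.0006] [-0.0222, -0.0, 0.0]
[0.0, 0.0, 0.36] [0.0, 0.0, 0.0]
(array([ 592.22716616, -167.59273474,  110.16136521]), 5.4, 42) (array([ 586, -139,  190]), 5.4, 2) (array([ 586.96548674, -111.92998073,  111.97063704]), 5.4, -38)
```

arm_command(rows=[[[0,0,0],[0,0,0]],[[0,0,0],[0,0,0]],[[0,0,0],[0,0,0]],[[0,0,-0.18],[0,0,0]],[[0,0,-0.36],[0,0,0]]], grip=0.5)

```text
clock: 24.8
position: [591.4, -166.5, 108.9]
ee_rot: [0.932, 0.045, -0.019, -0.359]
contact_force: [1.6, -1.5, 0.0]
gripper_width: 42.7
grasp_force: 0.0
```

arm_command(rows=[[[-0.014,-0.3,-0.16],[-0.222,0,0]],[[-0.014,-0.3,-0.16],[-0.222,0,0]],[[-0.014,-0.3,-0.16],[-0.222,0,0]],[[-0.014,-0.3,-0.16],[-0.222,0,0]],[[-0.014,-0.3,-0.16],[-0.222,0,0]]])

```text
clock: 25.3
position: [586.3, -137.0, 190.9]
ee_rot: [0.999, 0.049, 0.001, -0.015]
contact_force: [-1.1, -1.0, -0.9]
gripper_width: 42.7
grasp_force: 0.0
```

arm_command(rows=[[[0.014,-0.096,0.28],[-0.222,0,0]],[[0.014,-0.096,0.28],[-0.222,0,0]],[[0.014,-0.096,0.28],[-0.222,0,0]],[[0.014,-0.096,0.28],[-0.222,0,0]],[[0.014,-0.096,0.28],[-0.222,0,0]]])

```text
clock: 25.8
position: [586.4, -110.4, 119.7]
ee_rot: [0.944, 0.047, 0.016, 0.327]
contact_force: [-0.2, -1.5, -0.2]
gripper_width: 42.5
grasp_force: 0.0
```

arm_command(rows=[[[0,-0.012,0.03],[-0.022,0,0]],[[0,-0.012,0.03],[-0.022,0,0]],[[0,-0.012,0.03],[-0.022,0,0]]])

```text
clock: 26.1
position: [586.9, -114.0, 112.1]
ee_rot: [0.933, 0.045, 0.016, 0.356]
contact_force: [0.7, -0.4, 0.6]
gripper_width: 42.7
grasp_force: 0.0
```

Run:
```python
from h import *
S=slot(3);off=[1,0.5,-46.5];s=arm.read_state();print(s['position'],s['joints'].round(2))
def re(T,back=90): return (pose(S,off,5.4,T,0.5)-tool(5.4,T).apply([0,0,back]),5.4,T)
chain(re(-42));chain(re(-42,0))
im,d=shot('side','v8.png');P=cloud('side',d)
cv2.imwrite('pics/c10.png',cv2.resize(im[200:400,300:500],(600,600),interpolation=cv2.INTER_CUBIC))
q=(P.reshape(-1,3)-S)@R.from_euler('z',SW,degrees=True).as_matrix()
q=q[(abs(q[:,1])<14)&(q[:,2]>-6)&(q[:,2]<18)&(abs(q[:,0])<80)]
for a in range(-50,70,10):
    k=q[(q[:,0]>=a)&(q[:,0]<a+10)]
    if len(k)>5: print(a,len(k),np.percentile(k[:,2],90).round(1),np.percentile(k[:,1],[5,95]).round(1))
```

```text
[ 586.8708764  -113.98723572  112.09632041] [ 0.36  0.46 -0.59  0.89 -0.98  0.62]
[0.0012, -0.0186, -0.0053] [-0.001, 0.0002, 0.0006]
[0.0014, -0.0174, 0.3547] [-0.001, 0.0002, 0.0006]
-40 78 11.3 [-12.6   6.9]
-30 63 12.2 [-12.5   3.6]
-20 58 12.2 [-12.7   5.1]
-10 55 11.7 [-12.6   3.4]
0 62 11.5 [-12.5   6.2]
10 55 11.7 [-12.5   4.3]
20 64 11.8 [-13.1   4.8]
30 50 11.1 [-12.6   5.3]
40 55 11.2 [-11.8   4.9]
50 53 10.6 [-12.1   4.4]
60 8 10.5 [-10.5   2.1]
```

View pics/c10.png

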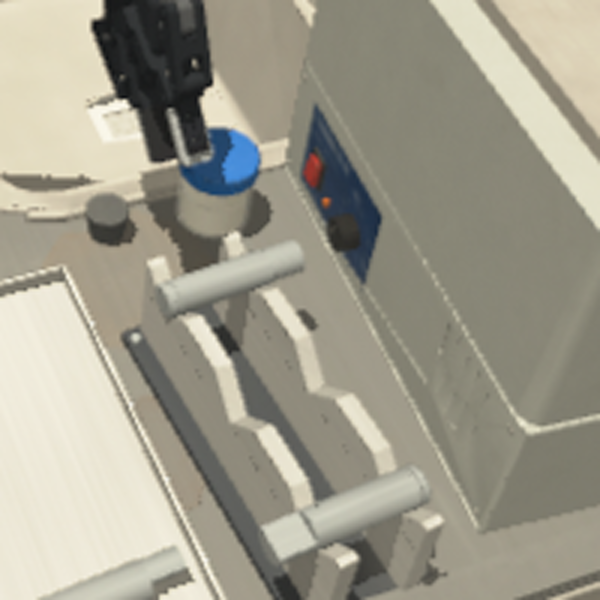

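arm_command(rows=[[[0.001,-0.018,0.08],[0,0,0]],[[0.001,-0.018,0.2],[0,0,0]],[[0.001,-0.018,0.3],[0,0,0]],[[0.001,-0.018,0.354],[0,0,0]],[[0.001,-0.018,0.354],[0,0,0]]])

```text
clock: 26.65
position: [591.7, -171.8, 43.3]
ee_rot: [0.933, 0.043, 0.016, 0.357]
contact_force: [-0.3, -0.1, -0.3]
gripper_width: 42.7
grasp_force: 0.0
```

arm_command(rows=[[[0,0,0],[0,0,0]],[[0,0,0],[0,0,0]],[[0,0,0],[0,0,0]],[[0,0,0],[0,0,0]],[[0,0,0],[0,0,0]]], grip=0)

```text
clock: 27.15
position: [593.5, -168.7, 44.3]
ee_rot: [0.933, 0.045, 0.018, 0.357]
contact_force: [-0.3, 3.8, 2.4]
gripper_width: 21.5
grasp_force: 59.3
```

Run:
```python
from h import *
S=slot(3);s=arm.read_state();print(s['position'],s['contact_force'],s['gripper_width'])
r=R.from_quat(s['ee_rot']);off=r.inv().apply(S-s['position']);print('off',off)  # assume shaft sits at slot
off[0]=1
g=lambda T,h:(pose(S,off,5.4,T,h),5.4,T)
u=(s['position']+[0,0,70],5.4,-42)
chain(u,(pose(S,off,5.4,0,100),5.4,-2),(pose(S,off,5.4,38,65),5.4,38),g(42,60),g(42,5),g(42,0))
```

```text
[ 593.50864435 -168.70466858   44.33853188] [-0.28899776  3.80641456  2.40113278] 21.534880052701826
off [ -0.05209644  -0.15757227 -44.69315849]
[0.0003, 0.187, -0.2084] [-0.0006, -0.0008, 0.0005]
[-0.0047, -0.0392, -0.1347] [0.2222, 0.0, -0.0]
[0.0, -0.1137, 0.0986] [0.2222, 0.0, -0.0]
[0.0, -0.0002, 0.0154] [0.0222, 0.0, 0.0]
[0.0, 0.1472, 0.1635] [0.0, 0.0, 0.0]
[0.0, 0.0134, 0.0149] [0.0, 0.0, 0.0]
```

arm_command(rows=[[[0,0.06,-0.07],[0,0,0]],[[0,0.187,-0.208],[0,0,0]],[[0,0.187,-0.208],[0,0,0]]])

```text
clock: 27.45
position: [595.3, -168.5, 117.9]
ee_rot: [0.933, 0.043, 0.021, 0.356]
contact_force: [1.5, 0.2, -1.0]
gripper_width: 21.9
grasp_force: 59.5
```

arm_command(rows=[[[-0.005,-0.039,-0.135],[0.222,0,0]],[[-0.005,-0.039,-0.135],[0.222,0,0]],[[-0.005,-0.039,-0.135],[0.222,0,0]],[[-0.005,-0.039,-0.135],[0.222,0,0]],[[-0.005,-0.039,-0.135],[0.222,0,0]]])

```text
clock: 27.95
position: [588.4, -139.5, 132.3]
ee_rot: [0.999, 0.047, 0.001, 0.014]
contact_force: [0.5, -0.8, -2.9]
gripper_width: 21.6
grasp_force: 59.7
```

arm_command(rows=[[[0,-0.114,0.099],[0.222,0,0]],[[0,-0.114,0.099],[0.222,0,0]],[[0,-0.114,0.099],[0.222,0,0]],[[0,-0.114,0.099],[0.222,0,0]],[[0,-0.114,0.099],[0.222,0,0]]])

```text
clock: 28.45
position: [585.4, -114.2, 104.9]
ee_rot: [0.944, 0.043, -0.017, -0.328]
contact_force: [-0.4, 0.5, -3.4]
gripper_width: 21.1
grasp_force: 59.9
```

arm_command(rows=[[[0,0,0.015],[0.022,0,0]],[[0,0.05,0.07],[0.022,0,0]],[[0,0.1,0.12],[0.022,0,0]],[[0,0.13,0.16],[0.022,0,0]],[[0,0.13,0.16],[0.022,0,0]]])

```text
clock: 28.95
position: [584.2, -111.9, 52.1]
ee_rot: [0.932, 0.044, -0.02, -0.359]
contact_force: [0.0, 0.5, -3.2]
gripper_width: 21.7
grasp_force: 60.0
```

Run:
```python
from h import *
off=[1,-.16,-44.7];T=42;S=slot(3);s=arm.read_state();print(s['position'],s['contact_force'])
chain((pose(S,off,5.4,T,0),5.4,T));print(pose(S,off,5.4,T,0))
```

```text
[ 584.17642491 -111.85847396   52.10341109] [ 0.03134065  0.53089806 -3.21110704]
[0.0113, 0.0145, 0.0296] [-0.0005, 0.002, -0.0007]
[ 586.71930359 -109.32563505   44.1743654 ]
```

arm_command(rows=[[[0.011,0.01,0.01],[0,0.002,0]],[[0.011,0.014,0.022],[0,0.002,0]],[[0.011,0.014,0.029],[0,0.002,0]],[[0.011,0.014,0.029],[0,0.002,0]]])

```text
clock: 29.35
position: [588.5, -110.7, 47.4]
ee_rot: [0.933, 0.044, -0.014, -0.358]
contact_force: [-0.2, -0.2, -2.8]
gripper_width: 21.8
grasp_force: 60.0
```

arm_command(rows=[[[0,0.002,0.003],[0,0,0]],[[0,0.002,0.003],[0,0,0]]])

```text
clock: 29.55
position: [588.4, -111.0, 46.3]
ee_rot: [0.933, 0.043, -0.014, -0.358]
contact_force: [-0.1, 0.3, -2.7]
gripper_width: 21.7
grasp_force: 60.0
```

Run:
```python
from h import *
S=slot(3);off=[1,0,-46]
def re(T,back=90): return (pose(S,off,5.4,T,0.5)-tool(5.4,T).apply([0,0,back]),5.4,T)
s=arm.read_state();print(s['position'],s['contact_force'])
a=(s['position']-tool(5.4,42).apply([0,0,90]),5.4,42)
e=(np.array([586,-139,190]),5.4,2)
chain(a,e,re(-21),re(-21,0))
```

```text
[ 588.4269995  -111.00056342   46.3340242 ] [-0.06236042  0.25023832 -2.65279361]
[0.0018, 0.0002, -0.36] [0.0001, -0.0016, 0.0002]
[-0.0202, -0.3023, -0.1411] [-0.2222, 0.0, -0.0]
[0.014, -0.0519, 0.2857] [-0.1278, 0.0, 0.0]
[0.0, -0.0, 0.36] [0.0, 0.0, 0.0]
```

arm_command(rows=[[[-0.006,0.001,0.011],[0,0,0]],[[-0.006,0.001,0.011],[0,0,0]],[[-0.006,0.001,0.011],[0,0,0]]])

```text
clock: 29.85
position: [588.3, -110.8, 45.6]
ee_rot: [0.933, 0.044, -0.013, -0.357]
contact_force: [2.6, -4.9, 5.7]
gripper_width: 21.9
grasp_force: 60.8
```

arm_command(rows=[[[0,0.002,0.003],[0,0,0]],[[0,0.002,0.003],[0,0,0]]])

```text
clock: 30.05
position: [588.3, -110.7, 45.5]
ee_rot: [0.933, 0.044, -0.012, -0.357]
contact_force: [1.2, -5.4, 8.9]
gripper_width: 21.7
grasp_force: 61.2
```

arm_command(rows=[[[0,0,0],[0,0,0]],[[0,0,0],[0,0,0]],[[0,0,0],[0,0,0]],[[0,0,-0.18],[0,0,0]],[[0,0,-0.36],[0,0,0]]], grip=0.5)

```text
clock: 30.55
position: [590.8, -168.4, 109.3]
ee_rot: [0.932, 0.043, -0.017, -0.359]
contact_force: [1.4, -1.2, 1.0]
gripper_width: 42.9
grasp_force: 0.0
```

arm_command(rows=[[[-0.02,-0.3,-0.141],[-0.222,0,0]],[[-0.02,-0.3,-0.141],[-0.222,0,0]],[[-0.02,-0.3,-0.141],[-0.222,0,0]],[[-0.02,-0.3,-0.141],[-0.222,0,0]],[[-0.02,-0.3,-0.141],[-0.222,0,0]]])

```text
clock: 31.05
position: [583.7, -136.1, 187.5]
ee_rot: [0.999, 0.047, 0.002, -0.016]
contact_force: [-0.3, -0.1, -0.4]
gripper_width: 42.9
grasp_force: 0.0
```

arm_command(rows=[[[0.014,-0.05,0.25],[-0.128,0,0]],[[0.014,-0.05,0.25],[-0.128,0,0]],[[0.014,-0.05,0.25],[-0.128,0,0]],[[0.014,-0.05,0.25],[-0.128,0,0]],[[0.014,-0.05,0.25],[-0.128,0,0]]])

```text
clock: 31.55
position: [585.7, -122.0, 123.7]
ee_rot: [0.982, 0.045, 0.009, 0.182]
contact_force: [0.7, -0.3, 0.0]
gripper_width: 42.8
grasp_force: 0.0
```

Run:
```python
from h import *
S=slot(3);off=[1,0,-46];s=arm.read_state();print(s['position'],s['joints'].round(2))
def re(T,back=90): return (pose(S,off,5.4,T,0.5)-tool(5.4,T).apply([0,0,back]),5.4,T)
chain(re(-21));chain(re(-21,0))
im,d=shot('top');P=cloud('top',d);check('top',P,3,1)
im,d=shot('side');P=cloud('side',d);check('side',P,3,1);locate(P,-335,-255)
```

```text
[ 585.67867477 -122.02098671  123.72837599] [ 0.25  0.38 -0.42  0.47 -0.89  1.1 ]
[0.0089, -0.0011, 0.0195] [-0.0003, -0.0004, -0.0008]
[0.0085, -0.0008, 0.3795] [-0.0003, -0.0004, -0.0008]
top 3 n 30 roll deg -17.7 +- 7.8 flat z 1.4 crest 10.5 x ext [-35.3  63.6] yc round -0.4 yc mean crest -1.9
side 3 n 33 roll deg -27.3 +- 1.3 flat z 4.0 crest 11.6 x ext [-38.1  60.1] yc round -1.6 yc mean crest -2.2
centre [ 461.1 -294. ] yaw 6.8 [-45.  53.] 693
```

arm_command(rows=[[[0.0085,-0.001,0.1],[0,0,0]],[[0.0085,-0.001,0.25],[0,0,0]],[[0.0085,-0.001,0.34],[0,0,0]],[[0.0085,-0.001,0.38],[0,0,0]],[[0.0085,-0.001,0.38],[0,0,0]]])

```text
clock: 32.15
position: [591.2, -157.8, 35.0]
ee_rot: [0.982, 0.043, 0.009, 0.182]
contact_force: [-0.3, 0.0, -1.1]
gripper_width: 42.5
grasp_force: 0.0
```

arm_command(rows=[[[0,0,0],[0,0,0]],[[0,0,0],[0,0,0]],[[0,0,0],[0,0,0]],[[0,0,0],[0,0,0]],[[0,0,0],[0,0,0]]], grip=0)

```text
clock: 32.65
position: [593.4, -155.3, 37.1]
ee_rot: [0.982, 0.045, 0.012, 0.182]
contact_force: [-1.1, 6.6, 7.2]
gripper_width: 21.6
grasp_force: 59.4
```

Run:
```python
from h import *
S=slot(3);s=arm.read_state();print(s['position'],s['contact_force'],s['gripper_width'])
r=R.from_quat(s['ee_rot']);print('off',r.inv().apply(S-s['position']))
u=(s['position']+[-20,-20,130],5.4,-21)
v=tool(-18,10).apply([0,0,1]);t=(np.array([395,-385,490])+40*v,-18,10)
m=((u[0]+t[0])/2,-6,-5)
chain(u,m,t)
```

```text
[ 593.36353591 -155.27096397   37.13340259] [-1.14866031  6.63067695  7.22369231] 21.57733686214135
off [ -1.01015438  -0.99851224 -43.63321227]
[-0.0832, 0.2541, -0.4601] [0.0, -0.0021, -0.0012]
[-0.3891, 0.5498, -0.3962] [0.0886, -0.0143, 0.0619]
[-0.308, 0.4886, -0.5264] [0.083, 0.0029, 0.0668]
```

arm_command(rows=[[[0,0.03,-0.08],[0,0,0]],[[-0.02,0.1,-0.26],[0,0,0]],[[-0.083,0.254,-0.46],[0,0,0]],[[-0.083,0.254,-0.46],[0,0,0]],[[-0.083,0.254,-0.46],[0,0,0]]])

```text
clock: 33.15
position: [572.3, -176.5, 167.4]
ee_rot: [0.982, 0.043, 0.012, 0.182]
contact_force: [-0.1, -0.0, -3.2]
gripper_width: 21.6
grasp_force: 59.5
```

arm_command(rows=[[[-0.389,0.55,-0.396],[0.089,-0.014,0.062]],[[-0.389,0.55,-0.396],[0.089,-0.014,0.062]],[[-0.389,0.55,-0.396],[0.089,-0.014,0.062]],[[-0.389,0.55,-0.396],[0.089,-0.014,0.062]],[[-0.389,0.55,-0.396],[0.089,-0.014,0.062]]])

```text
clock: 33.65
position: [482.5, -280.9, 310.1]
ee_rot: [0.997, -0.056, 0.002, 0.044]
contact_force: [-0.2, -0.2, -3.1]
gripper_width: 21.5
grasp_force: 59.9
```

arm_command(rows=[[[-0.308,0.489,-0.526],[0.083,0.003,0.067]],[[-0.308,0.489,-0.526],[0.083,0.003,0.067]],[[-0.308,0.489,-0.526],[0.083,0.003,0.067]],[[-0.308,0.489,-0.526],[0.083,0.003,0.067]],[[-0.308,0.489,-0.526],[0.083,0.003,0.067]]])

```text
clock: 34.15
position: [393.0, -382.9, 449.4]
ee_rot: [0.983, -0.16, 0.017, -0.085]
contact_force: [0.9, 0.0, -2.0]
gripper_width: 21.5
grasp_force: 60.2
```

arm_command(rows=[[[0,0,0],[0,0,0]],[[0,0,0],[0,0,0]]])

```text
clock: 34.35
position: [394.9, -378.0, 444.3]
ee_rot: [0.983, -0.157, 0.013, -0.089]
contact_force: [0.1, 0.9, -3.2]
gripper_width: 21.3
grasp_force: 60.2
```

Run:
```python
from h import *
im,d=shot('side','v9.png');P=cloud('side',d);s=arm.read_state();print(s['position'],R.from_quat(s['ee_rot']).as_matrix().round(2).tolist())
analyse(P,np.r_[s['position'],s['ee_rot']],1)
```

```text
[ 394.8796474  -377.86906704  444.76947556] [[0.95, -0.31, 0.05], [-0.31, -0.94, 0.17], [-0.0, -0.18, -0.98]]
axis [ -0.  -41.9] [ -0.1 -42.3] flat 333 437 n(yz) fit [-0.121 -0.993] [-0.139 -0.99 ] dist 3.93 x ext [np.float64(-37.8), np.float64(61.7)] [(28, np.float64(11.8)), (30, np.float64(11.6)), (32, np.float64(11.9)), (34, np.float64(11.9)), (36, np.float64(12.0)), (38, np.float64(4.9)), (40, np.float64(4.8)), (42, np.float64(4.7)), (44, np.float64(4.9)), (46, np.float64(4.8)), (48, np.float64(4.8)), (50, np.float64(4.6)), (52, np.float64(4.7)), (54, np.float64(4.6)), (56, np.float64(4.4)), (58, np.float64(4.8)), (60, np.float64(4.8))]
flat normal world [-0.017 -0.056  0.998] tool angle atan2(y,-z) deg -7.0
```

Run:
```python
from h import *
off=[0,-.05,-42.1]
print(np.array([593.36,-155.27,37.13])+R.from_quat([0.982,0.045,0.012,0.182]).apply(off),slot(3))
s=arm.read_state();T=7.4;S=slot(3)
g=lambda h:(pose(S,off,5.4,T,h),5.4,T)
m=((s['position']+g(60)[0])/2+[0,0,30],-6,T)
chain(m,g(60),g(6),g(0));print(g(0)[0])
```

```text
[ 591.67334261 -140.21467506   76.40982787] [ 590.51846843 -138.89054711   77.5       ]
[0.2199, -0.4731, 0.6731] [-0.0161, -0.0099, -0.0666]
[0.3371, -0.417, 0.8791] [0.0, -0.0082, -0.0628]
[0.0, 0.0278, 0.2142] [0.0, 0.0, 0.0]
[0.0, 0.0031, 0.0238] [0.0, 0.0, 0.0]
[ 590.01285165 -133.54168034   35.74420428]
```

arm_command(rows=[[[0.22,-0.473,0.673],[-0.016,-0.01,-0.067]],[[0.22,-0.473,0.673],[-0.016,-0.01,-0.067]],[[0.22,-0.473,0.673],[-0.016,-0.01,-0.067]],[[0.22,-0.473,0.673],[-0.016,-0.01,-0.067]],[[0.22,-0.473,0.673],[-0.016,-0.01,-0.067]]])

```text
clock: 34.9
position: [492.1, -252.2, 296.8]
ee_rot: [0.997, -0.05, 0.0, -0.065]
contact_force: [-0.5, -0.2, -2.0]
gripper_width: 21.6
grasp_force: 60.0
```

arm_command(rows=[[[0.337,-0.417,0.8],[0,-0.008,-0.063]],[[0.337,-0.417,0.8],[0,-0.008,-0.063]],[[0.337,-0.417,0.8],[0,-0.008,-0.063]],[[0.337,-0.417,0.8],[0,-0.008,-0.063]],[[0.337,-0.417,0.8],[0,-0.008,-0.063]]])

```text
clock: 35.4
position: [590.4, -136.5, 115.5]
ee_rot: [0.997, 0.048, -0.002, -0.063]
contact_force: [0.2, -0.7, -3.0]
gripper_width: 21.3
grasp_force: 60.3
```

arm_command(rows=[[[0,0.02,0.1],[0,0,0]],[[0,0.03,0.2],[0,0,0]],[[0,0.037,0.26],[0,0,0]],[[0,0.037,0.28],[0,0,0]],[[0,0.037,0.28],[0,0,0]]])

```text
clock: 35.9
position: [590.7, -138.8, 47.0]
ee_rot: [0.997, 0.048, -0.002, -0.062]
contact_force: [-0.2, 0.4, -3.4]
gripper_width: 21.4
grasp_force: 60.1
```

Run:
```python
from h import *
s=arm.read_state();T=7.4;print(s['position'],s['contact_force'])
chain(([590.2,-134.6,36],5.4,T))
```

```text
[ 590.68940181 -138.79557091   47.03072464] [-0.16524484  0.40086995 -3.44512876]
[-0.0005, -0.0113, 0.0459] [0.0014, -0.0007, 0.0005]
```

arm_command(rows=[[[0,-0.01,0.012],[0.001,0,0]],[[0,-0.011,0.025],[0.001,0,0]],[[0,-0.011,0.036],[0.001,0,0]],[[0,-0.011,0.036],[0.001,0,0]]])

```text
clock: 36.3
position: [590.7, -135.4, 39.4]
ee_rot: [0.997, 0.047, -0.001, -0.064]
contact_force: [-0.4, -0.1, -3.5]
gripper_width: 21.3
grasp_force: 60.1
```

Run:
```python
from h import *
s=arm.read_state();T=7.4;print(s['position'],s['contact_force'])
chain(([590.2,-134.6,36],5.4,T))
```

```text
[ 590.70740586 -135.37572791   39.37861705] [-0.44942266 -0.05476882 -3.46862261]
[-0.0018, -0.0015, 0.0138] [0.0003, -0.0015, 0.0002]
```

arm_command(rows=[[[-0.001,-0.001,0.008],[0,0,0]],[[-0.001,-0.001,0.012],[0,0,0]],[[-0.001,-0.001,0.012],[0,0,0]]])

```text
clock: 36.6
position: [590.4, -134.8, 36.3]
ee_rot: [0.997, 0.047, -0.001, -0.064]
contact_force: [0.3, -0.0, -3.2]
gripper_width: 21.6
grasp_force: 60.1
```

arm_command(rows=[[[0,0,0.004],[0,0,0]],[[0,0,0.004],[0,0,0]]])

```text
clock: 36.8
position: [590.5, -134.7, 35.3]
ee_rot: [0.997, 0.047, -0.001, -0.064]
contact_force: [-0.1, -0.5, -2.9]
gripper_width: 21.5
grasp_force: 60.1
```

arm_command(rows=[[[0,0,0.005],[0,0,0]],[[0,0,0.005],[0,0,0]]])

```text
clock: 37.0
position: [590.9, -135.0, 34.7]
ee_rot: [0.997, 0.047, -0.0, -0.064]
contact_force: [-0.3, -1.3, -0.4]
gripper_width: 21.6
grasp_force: 60.6
```

arm_command(rows=[[[0,0,0.003],[0,0,0]],[[0,0,0.003],[0,0,0]]])

```text
clock: 37.2
position: [591.0, -135.1, 34.5]
ee_rot: [0.997, 0.047, -0.0, -0.063]
contact_force: [-1.7, -4.0, 5.2]
gripper_width: 21.7
grasp_force: 61.0
```

arm_command(rows=[[[0,0,0],[0,0,0]],[[0,0,0],[0,0,0]],[[0,0,0],[0,0,0]],[[0,0,-0.2],[0,0,0]],[[0,0,-0.4],[0,0,0]]], grip=0.5)

```text
clock: 37.7
position: [590.2, -146.9, 131.8]
ee_rot: [0.997, 0.047, -0.003, -0.064]
contact_force: [2.2, 0.9, 0.3]
gripper_width: 42.9
grasp_force: 0.0
```

arm_command(rows=[[[-0.3,0,-0.2],[0,0,0]],[[-0.6,0,-0.2],[0,0,0]],[[-0.6,0,-0.2],[0,0,0]]])

```text
clock: 38.0
position: [451.6, -166.3, 180.1]
ee_rot: [0.997, 0.048, 0.0, -0.064]
contact_force: [-0.5, -0.3, 0.6]
gripper_width: 43.0
grasp_force: 0.0
```

Run:
```python
from h import *
for c in('side','top'):
    im,d=shot(c,c+'10.png');P=cloud(c,d);np.save(c+'10.npy',P);check(c,P,3,1);check(c,P,1,-1);locate(P,-335,-255)
s=arm.read_state();print(s['position']);a=([450,-294.5,100],6.2,0);chain(a,([450,-294.5,-31],6.2,0))
```

```text
side 3 n 47 roll deg -3.1 +- 1.7 flat z 4.1 crest 11.2 x ext [-38.4  60.9] yc round -1.8 yc mean crest -1.8
side 1 n 92 roll deg -0.4 +- 1.1 flat z 3.6 crest 11.6 x ext [-36.   62.3] yc round -0.2 yc mean crest -1.6
centre [ 461.5 -294. ] yaw 6.6 [-45.  53.] 694
top 3 n 35 roll deg 8.6 +- 5.0 flat z 1.7 crest 11.0 x ext [-14.6  63.8] yc round 0.5 yc mean crest -2.1
top 1 n 37 roll deg -2.3 +- 6.2 flat z 2.4 crest 12.0 x ext [-39.1  56.6] yc round -0.0 yc mean crest -1.6
centre [ 409.1 -283.3] yaw -54.5 [-38.  13.] 29
[ 448.09514996 -166.46961097  181.12895646]
[-0.0418, 0.548, 0.2561] [-0.0409, -0.0022, -0.0048]
[0.0, 0.0, 0.524] [0.0, 0.0, 0.0]
```

arm_command(rows=[[[-0.042,0.548,0.256],[-0.041,-0.002,-0.005]],[[-0.042,0.548,0.256],[-0.041,-0.002,-0.005]],[[-0.042,0.548,0.256],[-0.041,-0.002,-0.005]],[[-0.042,0.548,0.256],[-0.041,-0.002,-0.005]],[[-0.042,0.548,0.256],[-0.041,-0.002,-0.005]]])

```text
clock: 38.6
position: [454.4, -295.1, 97.1]
ee_rot: [0.999, 0.054, -0.001, 0.0]
contact_force: [0.2, 0.5, -0.1]
gripper_width: 42.5
grasp_force: 0.0
```

arm_command(rows=[[[0,0,0.2],[0,0,0]],[[0,0,0.38],[0,0,0]],[[0,0,0.48],[0,0,0]],[[0,0,0.51],[0,0,0]],[[0,0,0.524],[0,0,0]]])

```text
clock: 39.1
position: [455.8, -294.2, -32.1]
ee_rot: [0.998, 0.056, 0.0, 0.001]
contact_force: [0.3, -0.5, 0.5]
gripper_width: 42.1
grasp_force: 0.0
```

arm_command(rows=[[[0,0,0],[0,0,0]],[[0,0,0],[0,0,0]],[[0,0,0],[0,0,0]],[[0,0,0],[0,0,0]],[[0,0,0],[0,0,0]]], grip=0)

```text
clock: 39.6
position: [456.3, -294.8, -30.8]
ee_rot: [0.998, 0.056, 0.002, 0.001]
contact_force: [-0.3, 4.1, 6.6]
gripper_width: 21.5
grasp_force: 59.3
```

Run:
```python
from h import *
s=arm.read_state();a=(s['position'],5.6,0);print(s['position'],s['gripper_width'])
b=([440,-300,150],5.6,0);v=tool(-18,-45).apply([0,0,1])
t=np.array([390,-400,500])+40*v;m=(np.array(b[0])+t)/2
to(b[0],5.6,0);to(m,-6,-22,frm=b);to(t,-18,-45,frm=(m,-6,-22))
```

```text
[ 456.27281558 -294.8001501   -30.75131825] 21.526611537439038
[-0.0649, 0.0151, -0.7232] [0.0007, -0.0009, 0.0043]
[-0.1417, 0.2411, -0.6434] [-0.1218, -0.0124, 0.0636]
[-0.0903, 0.4864, -0.4974] [-0.1273, -0.037, 0.056]
```

arm_command(rows=[[[0,0,-0.1],[0,0,0]],[[-0.04,0.015,-0.3],[0,0,0]],[[-0.065,0.015,-0.72],[0,0,0]],[[-0.065,0.015,-0.72],[0,0,0]],[[-0.065,0.015,-0.72],[0,0,0]]])

```text
clock: 40.1
position: [442.3, -302.1, 154.7]
ee_rot: [0.998, 0.056, 0.006, 0.004]
contact_force: [1.3, -1.2, -1.8]
gripper_width: 21.6
grasp_force: 59.7
```

arm_command(rows=[[[-0.142,0.241,-0.643],[-0.122,-0.012,0.064]],[[-0.142,0.241,-0.643],[-0.122,-0.012,0.064]],[[-0.142,0.241,-0.643],[-0.122,-0.012,0.064]],[[-0.142,0.241,-0.643],[-0.122,-0.012,0.064]],[[-0.142,0.241,-0.643],[-0.122,-0.012,0.064]]])

```text
clock: 40.6
position: [411.0, -364.0, 310.9]
ee_rot: [0.98, -0.046, -0.005, 0.192]
contact_force: [0.7, 0.4, -2.6]
gripper_width: 21.9
grasp_force: 60.0
```

arm_command(rows=[[[-0.09,0.486,-0.497],[-0.127,-0.037,0.056]],[[-0.09,0.486,-0.497],[-0.127,-0.037,0.056]],[[-0.09,0.486,-0.497],[-0.127,-0.037,0.056]],[[-0.09,0.486,-0.497],[-0.127,-0.037,0.056]],[[-0.09,0.486,-0.497],[-0.127,-0.037,0.056]]])

```text
clock: 41.1
position: [382.3, -427.5, 468.9]
ee_rot: [0.913, -0.14, -0.056, 0.378]
contact_force: [0.7, -0.1, -2.4]
gripper_width: 22.0
grasp_force: 60.1
```

arm_command(rows=[[[0,0,0],[0,0,0]],[[0,0,0],[0,0,0]]])

```text
clock: 41.3
position: [381.5, -426.8, 466.2]
ee_rot: [0.914, -0.139, -0.059, 0.378]
contact_force: [0.3, -0.7, -3.1]
gripper_width: 22.0
grasp_force: 60.1
```

Run:
```python
from h import *
im,d=shot('side','v11.png');P=cloud('side',d);s=arm.read_state();print(s['position'],s['gripper_width'])
analyse(P,np.r_[s['position'],s['ee_rot']],1)
```

```text
[ 381.50515049 -426.87899398  466.74675596] 21.869254561093324
axis [  0.9 -46.7] [  0.6 -46.7] flat 346 455 n(yz) fit [0.936 0.353] [0.934 0.358] dist 4.44 x ext [np.float64(-43.2), np.float64(55.8)] [(28, np.float64(12.0)), (30, np.float64(12.5)), (32, np.float64(9.4)), (34, np.float64(5.5)), (36, np.float64(5.3)), (38, np.float64(5.2)), (40, np.float64(5.1)), (42, np.float64(5.1)), (44, np.float64(5.5)), (46, np.float64(5.4)), (48, np.float64(5.5)), (50, np.float64(5.2)), (52, np.float64(5.7)), (54, np.float64(5.8)), (56, np.float64(5.0))]
flat normal world [-0.271 -0.87   0.411] tool angle atan2(y,-z) deg 110.7
```

Run:
```python
from h import *
off=[-3,.75,-46.7];T=-37;S=slot(2)+[0,-.3,0]
g=lambda h:(pose(S,off,5.4,T,h),5.4,T)
s=arm.read_state();m=((s['position']+g(60)[0])/2+[0,0,40],-6,T-3)
chain(m,g(75),g(8),g(0));print(g(0)[0])
```

```text
[0.3236, -0.7327, 0.0786] [0.0274, 0.0429, -0.046]
[0.4071, -0.8353, 0.3878] [0.0166, 0.0394, -0.0496]
[0.0, -0.1613, 0.214] [0.0, 0.0, 0.0]
[0.0, -0.0193, 0.0256] [0.0, 0.0, 0.0]
[ 604.37520892 -253.90138836   39.75236041]
```

arm_command(rows=[[[0.324,-0.733,0.079],[0.027,0.043,-0.046]],[[0.324,-0.733,0.079],[0.027,0.043,-0.046]],[[0.324,-0.733,0.079],[0.027,0.043,-0.046]],[[0.324,-0.733,0.079],[0.027,0.043,-0.046]],[[0.324,-0.733,0.079],[0.027,0.043,-0.046]]])

```text
clock: 41.85
position: [494.4, -338.6, 318.3]
ee_rot: [0.938, -0.046, -0.021, 0.342]
contact_force: [-0.8, -0.7, -3.6]
gripper_width: 22.3
grasp_force: 60.1
```

arm_command(rows=[[[0.3,-0.62,0.29],[0.017,0.039,-0.05]],[[0.3,-0.62,0.29],[0.017,0.039,-0.05]],[[0.3,-0.62,0.29],[0.017,0.039,-0.05]],[[0.407,-0.835,0.388],[0.017,0.039,-0.05]],[[0.407,-0.835,0.388],[0.017,0.039,-0.05]]])

```text
clock: 42.35
position: [605.4, -255.0, 117.0]
ee_rot: [0.947, 0.045, 0.016, 0.318]
contact_force: [0.2, -0.3, -2.4]
gripper_width: 22.2
grasp_force: 60.1
```

arm_command(rows=[[[0,0,0],[0,0,0]],[[0,-0.08,0.1],[0,0,0]],[[0,-0.14,0.19],[0,0,0]],[[0,-0.16,0.214],[0,0,0]],[[0,-0.16,0.214],[0,0,0]]])

```text
clock: 42.85
position: [604.2, -256.9, 51.6]
ee_rot: [0.947, 0.045, 0.015, 0.318]
contact_force: [0.3, -0.1, -2.1]
gripper_width: 21.8
grasp_force: 60.1
```

Run:
```python
from h import *
s=arm.read_state();print(s['position'],s['contact_force'])
chain(([604.4,-253.9,40],5.4,-37))
```

```text
[ 604.19810169 -256.87988926   51.55314366] [ 0.33855663 -0.08057565 -2.08410491]
[0.002, -0.0373, 0.0297] [0.0007, 0.0003, 0.0002]
```

arm_command(rows=[[[0.002,-0.02,0.005],[0,0,0]],[[0.002,-0.03,0.015],[0,0,0]],[[0.002,-0.033,0.024],[0,0,0]],[[0.002,-0.033,0.024],[0,0,0]]])

```text
clock: 43.25
position: [605.3, -253.2, 42.3]
ee_rot: [0.947, 0.045, 0.016, 0.318]
contact_force: [-0.6, 0.5, -3.2]
gripper_width: 22.1
grasp_force: 60.1
```

Run:
```python
from h import *
s=arm.read_state();print(s['position'],s['contact_force'])
chain(([604.4,-253.9,40],5.4,-37))
```

```text
[ 605.31076697 -253.15371368   42.32356049] [-0.59184596  0.47352995 -3.21722773]
[-0.0039, -0.0035, 0.009] [0.0007, -0.0004, -0.0001]
```

arm_command(rows=[[[-0.004,-0.003,0.009],[0,0,0]],[[-0.004,-0.004,0.009],[0,0,0]]])

```text
clock: 43.45
position: [604.3, -254.2, 39.9]
ee_rot: [0.947, 0.045, 0.016, 0.318]
contact_force: [0.7, -0.9, -2.3]
gripper_width: 21.6
grasp_force: 60.1
```

arm_command(rows=[[[0,-0.003,0.004],[0,0,0]],[[0,-0.003,0.004],[0,0,0]]])

```text
clock: 43.65
position: [604.5, -254.6, 39.4]
ee_rot: [0.947, 0.044, 0.016, 0.319]
contact_force: [-0.5, -1.4, 1.8]
gripper_width: 21.5
grasp_force: 60.4
```

Run:
```python
from h import *
s=arm.read_state();print(s['position'],s['contact_force'])
S=slot(2)+[0,-.3,0];off=[-1.4-2.8+1.4,0.3,-46]
def re(T,back=90): return (pose(S,off,5.4,T,0)-tool(5.4,T).apply([0,0,back]),5.4,T)
a=(s['position']-tool(5.4,-37).apply([0,0,90]),5.4,-37)
e=(np.array([600,-227,190]),5.4,0)
chain(a,e,re(37),re(37,0))
```

```text
[ 604.47332436 -254.56189941   39.37095649] [-0.49127774 -1.42142642  1.84693237]
[0.0003, 0.0014, -0.36] [0.0013, -0.0003, -0.0003]
[-0.0074, 0.2736, -0.1883] [0.2056, -0.0, 0.0]
[0.0065, 0.1037, 0.3087] [0.2056, -0.0, 0.0]
[-0.0, 0.0, 0.36] [0.0, 0.0, 0.0]
```

arm_command(rows=[[[0,0,0],[0,0,0]],[[0,0,0],[0,0,0]],[[0,0,0],[0,0,0]],[[0,0,-0.18],[0,0,0]],[[0,0,-0.36],[0,0,0]]], grip=0.5)

```text
clock: 44.15
position: [597.5, -199.9, 109.4]
ee_rot: [0.947, 0.044, 0.013, 0.318]
contact_force: [1.6, -0.6, 0.7]
gripper_width: 42.6
grasp_force: 0.0
```

arm_command(rows=[[[-0.007,0.274,-0.188],[0.206,0,0]],[[-0.007,0.274,-0.188],[0.206,0,0]],[[-0.007,0.274,-0.188],[0.206,0,0]],[[-0.007,0.274,-0.188],[0.206,0,0]],[[-0.007,0.274,-0.188],[0.206,0,0]]])

```text
clock: 44.65
position: [601.2, -224.6, 191.3]
ee_rot: [0.999, 0.049, 0.003, 0.002]
contact_force: [0.7, -1.3, -0.1]
gripper_width: 42.8
grasp_force: 0.0
```

arm_command(rows=[[[-0.01,0.104,0.25],[0.206,0,0]],[[-0.01,0.104,0.25],[0.206,0,0]],[[-0.01,0.104,0.25],[0.206,0,0]],[[-0.01,0.104,0.25],[0.206,0,0]],[[-0.01,0.104,0.25],[0.206,0,0]]])

```text
clock: 45.15
position: [599.0, -255.7, 123.6]
ee_rot: [0.948, 0.042, -0.015, -0.316]
contact_force: [-0.6, 0.1, 0.2]
gripper_width: 43.1
grasp_force: 0.0
```

Run:
```python
from h import *
S=slot(2)+[0,-.3,0];off=[1.4,0.3,-46];s=arm.read_state();print(s['position'],s['joints'].round(2))
def re(T,back=90): return (pose(S,off,5.4,T,0)-tool(5.4,T).apply([0,0,back]),5.4,T)
chain(re(37));chain(re(37,0))
im,d=shot('side','s12.png');P=cloud('side',d);check('side',P,1,-1);check('side',P,3,1);check('side',P,2,1)
```

```text
[ 599.00089137 -255.7151113   123.57286628] [-0.46  0.72  0.44 -0.54 -1.65  2.17]
[0.0045, 0.0176, 0.0406] [0.0006, -0.0003, -0.0016]
[0.0042, 0.0169, 0.4006] [0.0006, -0.0003, -0.0016]
side 1 n 92 roll deg 4.8 +- 1.4 flat z 3.5 crest 11.7 x ext [-31.2  62.2] yc round -0.1 yc mean crest -1.6
side 3 n 49 roll deg 0.2 +- 1.0 flat z 3.8 crest 11.4 x ext [-38.2  61.4] yc round -1.9 yc mean crest -1.8
side 2 n 44 roll deg 29.4 +- 8.6 flat z 3.9 crest 11.5 x ext [-41.5  56.2] yc round 0.1 yc mean crest -1.8
```

arm_command(rows=[[[0.004,0.017,0.1],[0,0,-0.001]],[[0.004,0.017,0.22],[0,0,-0.001]],[[0.004,0.017,0.34],[0,0,-0.001]],[[0.004,0.017,0.4],[0,0,-0.001]],[[0.004,0.017,0.4],[0,0,-0.001]]])

```text
clock: 45.7
position: [594.5, -194.7, 42.4]
ee_rot: [0.948, 0.047, -0.016, -0.314]
contact_force: [0.6, -0.7, -0.2]
gripper_width: 42.7
grasp_force: 0.0
```

arm_command(rows=[[[0,0,0],[0,0,0]],[[0,0,0],[0,0,0]],[[0,0,0],[0,0,0]],[[0,0,0],[0,0,0]],[[0,0,0],[0,0,0]]], grip=0)

```text
clock: 46.2
position: [596.8, -199.9, 45.3]
ee_rot: [0.949, 0.046, -0.012, -0.311]
contact_force: [0.8, -4.8, 1.1]
gripper_width: 21.6
grasp_force: 59.3
```

Run:
```python
from h import *
s=arm.read_state();print(s['position'],s['contact_force'],s['gripper_width'],s['ee_rot'])
u=(s['position']+[-10,0,160],5.4,37)
v=tool(-18,-38).apply([0,0,1]);t=(np.array([395,-400,500])+40*v,-18,-35)
m=((u[0]+t[0])/2,-6,0)
chain(u,m,t)
```

```text
[ 596.82497992 -199.90385383   45.27711207] [ 0.75190329 -4.82261107  1.1452876 ] 21.604172847084932 [ 0.9492665   0.04639423 -0.01194531 -0.31080219]
[-0.0359, -0.3816, -0.5141] [0.0042, -0.0013, 0.0015]
[-0.4392, 0.0087, -0.6657] [-0.2049, 0.0204, 0.0611]
[-0.35, 0.4863, -0.5264] [-0.1937, -0.0204, 0.0646]
```

arm_command(rows=[[[0,-0.06,-0.08],[0,0,0]],[[0,-0.18,-0.24],[0,0,0]],[[-0.036,-0.382,-0.514],[0.004,0,0]],[[-0.036,-0.382,-0.514],[0.004,0,0]],[[-0.036,-0.382,-0.514],[0.004,0,0]]])

```text
clock: 46.7
position: [588.2, -199.5, 211.3]
ee_rot: [0.948, 0.048, -0.008, -0.316]
contact_force: [1.3, -0.3, -2.7]
gripper_width: 21.9
grasp_force: 59.2
```

arm_command(rows=[[[-0.439,0.009,-0.666],[-0.205,0.02,0.061]],[[-0.439,0.009,-0.666],[-0.205,0.02,0.061]],[[-0.439,0.009,-0.666],[-0.205,0.02,0.061]],[[-0.439,0.009,-0.666],[-0.205,0.02,0.061]],[[-0.439,0.009,-0.666],[-0.205,0.02,0.061]]])

```text
clock: 47.2
position: [485.2, -312.8, 342.0]
ee_rot: [0.999, -0.052, 0.006, 0.002]
contact_force: [0.2, 0.5, -3.0]
gripper_width: 21.7
grasp_force: 59.5
```

arm_command(rows=[[[-0.35,0.486,-0.526],[-0.194,-0.02,0.065]],[[-0.35,0.486,-0.526],[-0.194,-0.02,0.065]],[[-0.35,0.486,-0.526],[-0.194,-0.02,0.065]],[[-0.35,0.486,-0.526],[-0.194,-0.02,0.065]],[[-0.35,0.486,-0.526],[-0.194,-0.02,0.065]]])

```text
clock: 47.7
position: [384.8, -423.5, 468.6]
ee_rot: [0.942, -0.15, -0.045, 0.297]
contact_force: [0.3, 0.4, -4.2]
gripper_width: 21.3
grasp_force: 59.7
```

arm_command(rows=[[[0,0,0],[0,0,0]],[[0,0,0],[0,0,0]]])

```text
clock: 47.9
position: [387.0, -422.4, 464.2]
ee_rot: [0.943, -0.148, -0.047, 0.294]
contact_force: [0.5, -0.2, -1.5]
gripper_width: 21.3
grasp_force: 59.7
```

Run:
```python
from h import *
im,d=shot('side','v13.png');P=cloud('side',d);s=arm.read_state();print(s['position'],s['gripper_width'])
analyse(P,np.r_[s['position'],s['ee_rot']],1)
```

```text
[ 387.24262039 -422.62857812  464.63454506] 21.254044344727863
axis [  0.4 -42.6] [  0.6 -42.5] flat 371 501 n(yz) fit [ 0.638 -0.77 ] [ 0.629 -0.777] dist 4.06 x ext [np.float64(-40.3), np.float64(58.7)] [(28, np.float64(12.2)), (30, np.float64(11.9)), (32, np.float64(11.8)), (34, np.float64(12.2)), (36, np.float64(5.0)), (38, np.float64(5.0)), (40, np.float64(4.9)), (42, np.float64(4.8)), (44, np.float64(5.1)), (46, np.float64(4.8)), (48, np.float64(4.9)), (50, np.float64(4.8)), (52, np.float64(4.9)), (54, np.float64(5.1)), (56, np.float64(4.8)), (58, np.float64(4.9))]
flat normal world [-0.026 -0.083  0.996] tool angle atan2(y,-z) deg 39.7
```

Run:
```python
from h import *
off=[-2.6,.5,-42.55];T=-39.5
print(np.array([596.82,-199.90,45.28])+R.from_quat([0.94926,0.04639,-0.01194,-0.3108]).apply(off))
S=slot(2)+[0,-.3,0]
g=lambda h:(pose(S,off,5.4,T,h),5.4,T)
s=arm.read_state();m=((s['position']+g(60)[0])/2+[0,0,40],-6,T)
chain(m,g(75),g(8),g(0));print(g(0)[0])
```

```text
[ 596.46379923 -225.60981185   79.28575239]
[0.309, -0.6934, 0.2018] [-0.0268, 0.0399, -0.0524]
[0.3955, -0.8171, 0.3899] [0.0, 0.0403, -0.0489]
[-0.0, -0.1705, 0.2068] [0.0, 0.0, 0.0]
[-0.0, -0.0204, 0.0247] [0.0, 0.0, 0.0]
[ 603.89920654 -253.11623062   44.34933487]
```

arm_command(rows=[[[0.309,-0.693,0.202],[-0.027,0.04,-0.052]],[[0.309,-0.693,0.202],[-0.027,0.04,-0.052]],[[0.309,-0.693,0.202],[-0.027,0.04,-0.052]],[[0.309,-0.693,0.202],[-0.027,0.04,-0.052]],[[0.309,-0.693,0.202],[-0.027,0.04,-0.052]]])

```text
clock: 48.45
position: [497.0, -336.5, 319.0]
ee_rot: [0.94, -0.047, -0.021, 0.338]
contact_force: [-1.1, -0.1, -2.6]
gripper_width: 21.8
grasp_force: 60.0
```

arm_command(rows=[[[0.3,-0.62,0.29],[0,0.04,-0.049]],[[0.3,-0.62,0.29],[0,0.04,-0.049]],[[0.3,-0.62,0.29],[0,0.04,-0.049]],[[0.395,-0.817,0.39],[0,0.04,-0.049]],[[0.395,-0.817,0.39],[0,0.04,-0.049]]])

```text
clock: 48.95
position: [605.8, -254.2, 118.9]
ee_rot: [0.94, 0.044, 0.017, 0.339]
contact_force: [1.5, 0.0, -2.1]
gripper_width: 21.5
grasp_force: 60.1
```

arm_command(rows=[[[0,0,0],[0,0,0]],[[0,-0.08,0.1],[0,0,0]],[[0,-0.15,0.18],[0,0,0]],[[0,-0.17,0.206],[0,0,0]],[[0,-0.17,0.206],[0,0,0]]])

```text
clock: 49.45
position: [604.1, -255.9, 53.4]
ee_rot: [0.94, 0.043, 0.015, 0.339]
contact_force: [-0.2, -0.7, -2.9]
gripper_width: 21.7
grasp_force: 60.1
```

Run:
```python
from h import *
s=arm.read_state();print(s['position'],s['contact_force'])
chain(([603.9,-253.0,45.5],5.4,-39.5))
```

```text
[ 604.06052292 -255.89778041   53.36139899] [-0.2392371  -0.68039621 -2.8831369 ]
[0.0004, -0.029, 0.0168] [0.0012, 0.0006, -0.0004]
```

arm_command(rows=[[[0,-0.02,0.003],[0.001,0,0]],[[0,-0.026,0.01],[0.001,0,0]],[[0,-0.027,0.015],[0.001,0,0]],[[0,-0.027,0.015],[0.001,0,0]]])

```text
clock: 49.85
position: [604.3, -252.0, 46.9]
ee_rot: [0.94, 0.044, 0.016, 0.338]
contact_force: [-0.1, -0.5, -2.1]
gripper_width: 21.4
grasp_force: 60.1
```

Run:
```python
from h import *
s=arm.read_state();print(s['position'],s['contact_force'])
chain(([603.9,-253.0,43.7],5.4,-39.5))
```

```text
[ 604.28667456 -252.02931269   46.85444274] [-0.14800487 -0.51020948 -2.05170659]
[-0.0019, -0.0052, 0.0121] [0.0002, -0.0002, -0.0005]
```

arm_command(rows=[[[-0.002,-0.003,0.008],[0,0,0]],[[-0.002,-0.005,0.01],[0,0,0]],[[-0.002,-0.005,0.01],[0,0,0]]])

```text
clock: 50.15
position: [603.7, -253.1, 44.1]
ee_rot: [0.94, 0.043, 0.016, 0.338]
contact_force: [0.9, -0.7, 0.1]
gripper_width: 21.5
grasp_force: 60.3
```

arm_command(rows=[[[0,-0.002,0.003],[0,0,0]],[[0,-0.002,0.003],[0,0,0]]])

```text
clock: 50.35
position: [603.8, -253.5, 43.6]
ee_rot: [0.94, 0.043, 0.016, 0.339]
contact_force: [0.0, -1.2, 2.7]
gripper_width: 21.5
grasp_force: 60.5
```

arm_command(rows=[[[0,0,0],[0,0,0]],[[0,0,0],[0,0,0]],[[0,0,0],[0,0,0]],[[0,0,-0.18],[0,0,0]],[[0,0,-0.36],[0,0,0]]], grip=0.5)

```text
clock: 50.85
position: [596.8, -195.8, 111.1]
ee_rot: [0.94, 0.044, 0.014, 0.337]
contact_force: [1.7, -0.7, 0.9]
gripper_width: 42.9
grasp_force: 0.0
```

arm_command(rows=[[[0,-0.3,-0.36],[0.22,0,0]],[[-0.2,-0.6,-0.5],[0.22,0,0]],[[-0.5,-0.8,-0.5],[0.22,0,0]],[[-0.5,-0.8,-0.5],[0.22,0,0]],[[-0.5,-0.8,-0.5],[0.22,0,0]]])

```text
clock: 51.35
position: [475.3, 2.0, 88.7]
ee_rot: [0.999, 0.047, 0.002, -0.004]
contact_force: [0.7, -0.2, -0.5]
gripper_width: 42.5
grasp_force: 0.0
```

Run:
```python
from h import *
for c in('side','top'):
    Ps=[]
    for i in range(4):
        im,d=shot(c,f'{c}14_{i}.png');Ps.append(cloud(c,d))
    P=np.concatenate(Ps);np.save(c+'14.npy',P)
    for i,g in((1,-1),(2,1),(3,1)): check(c,P,i,g)
s=arm.read_state();print(s['position'],s['ee_rot'],s['joints'].round(2))
p=np.load('side14.npy').reshape(-1,3);t=np.load('top14.npy').reshape(-1,3)
for n,p in(('side',p),('top',t)):
    k=p[(abs(p[:,0]-435)<40)&(abs(p[:,1]-249)<40)&(p[:,2]>72)&(p[:,2]<130)]
    print(n,'knob',k.min(0).round(1),k.max(0).round(1),((np.percentile(k,2,0)+np.percentile(k,98,0))/2).round(1),'top z',np.percentile(k[:,2],80).round(1))
    k=p[(abs(p[:,0]-435)<60)&(abs(p[:,1]-249)<70)&(p[:,2]>30)&(p[:,2]<50)];print('box',np.percentile(k,2,0).round(),np.percentile(k,98,0).round())
```

```text
side 1 n 370 roll deg 2.3 +- 0.6 flat z 3.8 crest 11.5 x ext [-36.1  62.2] yc round -0.0 yc mean crest -1.5
side 2 n 267 roll deg 3.3 +- 0.7 flat z 4.0 crest 11.4 x ext [-38.5  60.9] yc round -0.2 yc mean crest -1.8
side 3 n 215 roll deg 0.4 +- 0.8 flat z 4.0 crest 11.7 x ext [-38.   61.3] yc round -0.0 yc mean crest -2.0
top 1 n 152 roll deg -2.4 +- 2.9 flat z 1.4 crest 11.6 x ext [-38.8  59.1] yc round -0.0 yc mean crest -1.5
top 2 n 154 roll deg -2.1 +- 3.0 flat z 2.2 crest 11.5 x ext [-35.9  63.2] yc round -0.5 yc mean crest -1.8
top 3 n 138 roll deg -2.2 +- 3.4 flat z 2.1 crest 11.7 x ext [-35.2  63.6] yc round 0.0 yc mean crest -2.2
[475.96118832  -0.54197835  87.93560424] [ 9.98909002e-01  4.66975494e-02  1.42550467e-04 -3.52926730e-04] [ 0.34  0.25 -0.5  -0.   -0.83  1.32]
side knob [415.6 239.4  72. ] [451.7 276.8 102. ] [433.2 256.7  86.7] top z 98.7
box [388. 202.  31.] [476. 311.  47.]
top knob [419.5 258.4  80.4] [451.9 273.9 106.2] [435.7 266.5  94.5] top z 98.3
box [392. 257.  34.] [482. 313.  49.]
```

```bash
cat > disc.py <<'E'
from h import *
def disc(c,im,cx,cy,z=60):
    g=cv2.cvtColor(im,cv2.COLOR_BGR2GRAY).astype(float);out=[]
    for r in(26,28,30):
        row=[]
        for a in range(0,360,20):   # degrees clockwise-from-above starting at -x (towards the robot)... 0=pointer
            th=np.pi-np.radians(a)  # world angle; clockwise from above = decreasing
            u,v,_=proj(c,[cx+r*np.cos(th),cy+r*np.sin(th),z]);row.append(int(cv2.getRectSubPix(g.astype(np.float32),(1,1),(float(u),float(v)))[0,0]))
        out.append(row)
    for o in out: print(c,o)
E
python3 - <<'E'
from disc import *
t=np.load('top0.npy').reshape(-1,3);s=np.load('side0.npy').reshape(-1,3)
for n,p in(('side',s),('top',t)):
    k=p[(abs(p[:,0]-435)<35)&(abs(p[:,1]-250)<35)&(p[:,2]>90)&(p[:,2]<108)]
    print(n,'knob top',len(k),np.percentile(k,[2,98],axis=0).round(1).tolist(),k.mean(0).round(1))
    k=p[(abs(p[:,0]-435)<60)&(abs(p[:,1]-249)<75)&(p[:,2]>37)&(p[:,2]<50)];print('box',np.percentile(k,[1,99],axis=0).round().tolist())
    k=p[(abs(p[:,0]-435)<60)&(abs(p[:,1]-249)<75)&(p[:,2]>54)&(p[:,2]<68)];print('disc',np.percentile(k,[1,99],axis=0).round().tolist(),np.median(k[:,2]))
for c in('top','side'): disc(c,cv2.imread(f'pics/{c}0.png'),434,249)
E
```

```text
side knob top 123 [[417.4, 242.3, 90.5], [448.5, 272.2, 100.8]] [432.9 255.1  97.1]
box [[388.0, 202.0, 37.0], [477.0, 311.0, 48.0]]
disc [[392.0, 223.0, 54.0], [478.0, 286.0, 67.0]] 60.83870636363304
top knob top 129 [[420.0, 241.7, 90.8], [451.6, 273.0, 104.2]] [436.  257.6  96.8]
box [[390.0, 202.0, 37.0], [482.0, 313.0, 50.0]]
disc [[395.0, 224.0, 54.0], [479.0, 292.0, 68.0]] 59.26305998849034
top [248, 244, 224, 51, 67, 68, 64, 61, 117, 228, 248, 235, 251, 229, 237, 242, 249, 249]
top [249, 216, 252, 147, 49, 56, 58, 75, 112, 251, 248, 250, 215, 196, 207, 238, 247, 246]
top [248, 199, 249, 234, 108, 80, 88, 108, 58, 255, 251, 238, 196, 229, 230, 248, 248, 237]
side [227, 222, 107, 21, 18, 17, 14, 30, 77, 209, 223, 210, 175, 180, 188, 209, 202, 228]
side [227, 211, 166, 26, 18, 18, 15, 55, 70, 213, 222, 182, 147, 146, 158, 177, 195, 229]
side [228, 190, 211, 51, 18, 17, 15, 101, 73, 216, 201, 144, 120, 128, 137, 149, 167, 205]
```

Run:
```python
from disc import *
for c in('top','side'): disc(c,cv2.imread(f'pics/{c}0.png'),434.5,257)
t=cv2.imread('pics/top0.png')
cv2.imwrite('pics/c15.png',cv2.resize(t[255:300,230:280],(700,600),interpolation=cv2.INTER_CUBIC))
s=arm.read_state();print(s['position'])
chain(([434.5,257,150],5.4,0),)
```

```text
top [240, 249, 249, 252, 251, 248, 77, 228, 154, 99, 213, 254, 127, 248, 247, 138, 250, 249]
top [227, 248, 246, 249, 249, 249, 58, 247, 213, 45, 246, 249, 57, 247, 247, 140, 249, 248]
top [230, 249, 245, 247, 245, 243, 55, 250, 253, 53, 249, 247, 114, 248, 249, 190, 249, 249]
side [224, 225, 177, 43, 18, 17, 16, 104, 138, 64, 206, 222, 108, 224, 225, 213, 223, 227]
side [215, 221, 211, 71, 18, 18, 15, 186, 172, 72, 220, 224, 109, 225, 226, 209, 224, 228]
side [216, 212, 222, 127, 18, 19, 15, 207, 196, 87, 222, 224, 144, 222, 221, 208, 228, 228]
[475.96118832  -0.54197835  87.93560424]
[-0.0689, -1.0413, -0.2476] [-0.0002, -0.0001, -0.0003]
```

View pics/c15.png

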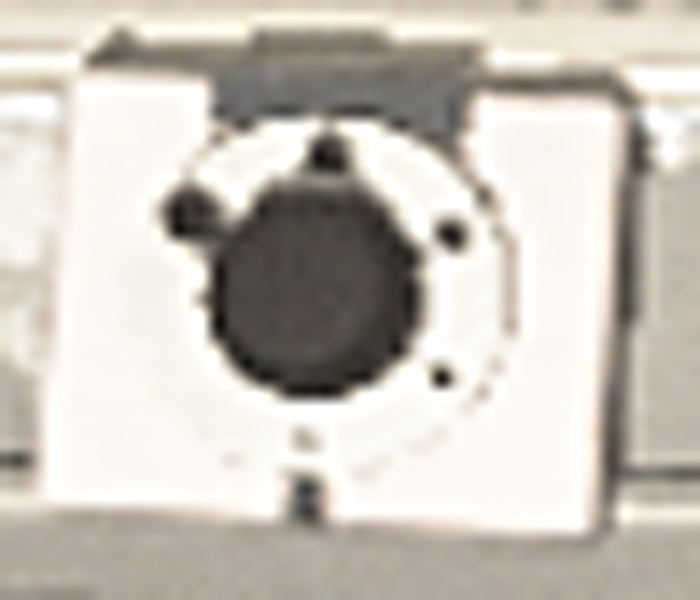

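arm_command(rows=[[[-0.034,-0.52,-0.248],[0,0,0]],[[-0.034,-0.52,-0.248],[0,0,0]],[[-0.034,-0.52,-0.248],[0,0,0]],[[-0.034,-0.52,-0.248],[0,0,0]]], grip=0.68)

```text
clock: 52.15
position: [457.1, 132.5, 153.1]
ee_rot: [0.999, 0.049, 0.003, -0.002]
contact_force: [0.3, 0.4, 0.7]
gripper_width: 58.1
grasp_force: 0.0
```

arm_command(rows=[[[-0.034,-0.52,0],[0,0,0]],[[-0.034,-0.52,0],[0,0,0]],[[-0.034,-0.52,0],[0,0,0]],[[-0.034,-0.52,0],[0,0,0]],[[-0.034,-0.52,0],[0,0,0]]])

```text
clock: 52.65
position: [434.1, 256.7, 149.6]
ee_rot: [0.999, 0.047, -0.001, 0.0]
contact_force: [0.2, 0.5, -0.6]
gripper_width: 58.1
grasp_force: 0.0
```

Run:
```python
from h import *
s=arm.read_state();print(s['position'],s['gripper_width'],s['joints'].round(2))
chain(([434.5,257,26],5.4,0),)
```

```text
[434.1458627  256.70717157 149.62323156] 58.088520343375244 [ 0.86  0.22 -0.35 -0.   -1.    0.81]
[0.002, -0.0011, 0.4945] [0.0, 0.0003, -0.0001]
```

arm_command(rows=[[[0.002,-0.001,0.15],[0,0,0]],[[0.002,-0.001,0.3],[0,0,0]],[[0.002,-0.001,0.42],[0,0,0]],[[0.002,-0.001,0.48],[0,0,0]],[[0.002,-0.001,0.495],[0,0,0]]])

```text
clock: 53.15
position: [434.0, 254.6, 24.6]
ee_rot: [0.999, 0.045, -0.002, 0.001]
contact_force: [-0.3, 0.1, 0.4]
gripper_width: 58.3
grasp_force: 0.0
```

arm_command(rows=[[[0,0,0],[0,0,0]],[[0,0,0],[0,0,0]],[[0,0,0],[0,0,0]],[[0,0,0],[0,0,0]],[[0,0,0],[0,0,0]]], grip=0)

```text
clock: 53.65
position: [436.1, 259.7, 28.1]
ee_rot: [0.999, 0.047, 0.002, -0.003]
contact_force: [-0.5, 5.7, -4.9]
gripper_width: 32.5
grasp_force: 59.9
```

Run:
```python
from h import *
s=arm.read_state();print(s['position'],s['gripper_width'],s['contact_force'],s['wrist_torque'],s['joints'].round(2))
```

```text
[436.12003361 259.67587788  28.09547797] 32.4696046319024 [-0.48924046  5.73112007 -4.88163227] [1.19530253 0.16684957 0.0611053 ] [ 0.86  0.38 -0.49 -0.   -0.69  0.81]
```

arm_command(rows=[[[0,-0.01,0],[0,0,0.04]],[[0,-0.01,0],[0,0,0.085]],[[0,-0.01,0],[0,0,0.13]],[[0,-0.01,0],[0,0,0.175]],[[0,-0.01,0],[0,0,0.22]]])

```text
clock: 54.15
position: [435.8, 259.3, 28.1]
ee_rot: [0.955, -0.297, 0.001, -0.001]
contact_force: [4.1, -1.7, -1.9]
gripper_width: 32.5
grasp_force: 60.2
```

arm_command(rows=[[[0,0,0],[0,0,0.04]],[[0,0,0],[0,0,0.08]],[[0,0,0],[0,0,0.113]],[[0,0,0],[0,0,0.113]],[[0,0,0],[0,0,0.113]]])

```text
clock: 54.65
position: [435.7, 259.3, 28.1]
ee_rot: [0.889, -0.458, 0.001, -0.001]
contact_force: [4.1, -2.9, 0.4]
gripper_width: 32.3
grasp_force: 60.3
```

Run:
```python
from disc import *
s=arm.read_state();print(s['position'],s['gripper_width'],s['contact_force'],s['wrist_torque'],s['joints'].round(2))
print(R.from_quat(s['ee_rot']).apply([1,0,0]))
im,d=shot('side');disc('side',im,434.5,257)
```

```text
[435.65243681 259.29092418  28.05821778] 32.33415366960505 [ 4.13055341 -2.87418865  0.37351232] [-1.24679032 -1.11598903  0.03128057] [ 0.86  0.38 -0.49  0.   -0.7  -0.24]
[ 5.81364970e-01 -8.13642895e-01 -9.98641991e-05]
side [226, 168, 27, 27, 84, 16, 18, 39, 104, 27, 105, 110, 36, 107, 129, 102, 94, 227]
side [206, 174, 41, 27, 91, 17, 17, 50, 99, 19, 103, 111, 45, 116, 154, 101, 107, 222]
side [156, 128, 57, 27, 93, 18, 17, 67, 100, 21, 103, 111, 66, 146, 157, 104, 115, 212]
```

arm_command(rows=[[[0,0,0],[0,0,0.04]],[[0,0,0],[0,0,0.085]],[[0,0,0],[0,0,0.13]],[[0,0,0],[0,0,0.175]],[[0,0,0],[0,0,0.22]]])

```text
clock: 55.2
position: [435.3, 259.2, 28.1]
ee_rot: [-0.679, 0.734, 0.0, 0.001]
contact_force: [3.2, -3.8, -0.0]
gripper_width: 32.2
grasp_force: 60.6
```

arm_command(rows=[[[0,0,0],[0,0,0.04]],[[0,0,0],[0,0,0.08]],[[0,0,0],[0,0,0.113]],[[0,0,0],[0,0,0.113]],[[0,0,0],[0,0,0.113]]])

```text
clock: 55.7
position: [435.1, 259.3, 28.0]
ee_rot: [-0.542, 0.84, 0.0, 0.001]
contact_force: [1.9, -5.6, 5.0]
gripper_width: 32.6
grasp_force: 60.7
```

arm_command(rows=[[[0,0,0],[0,0,0]],[[0,0,0],[0,0,0]],[[0,0,0],[0,0,0]],[[0,0,0],[0,0,0]],[[0,0,-0.1],[0,0,0]]], grip=0.68)

```text
clock: 56.2
position: [432.5, 258.1, 49.3]
ee_rot: [-0.541, 0.841, -0.0, -0.003]
contact_force: [-0.9, 1.0, -0.6]
gripper_width: 58.3
grasp_force: 0.0
```

arm_command(rows=[[[0,0,-0.2],[0,0,0]],[[0,0,-0.4],[0,0,0]],[[0.3,0.5,-0.5],[0,0,-0.12]],[[0.3,0.5,-0.5],[0,0,-0.12]],[[0.3,0.5,-0.5],[0,0,-0.12]]])

```text
clock: 56.7
position: [288.2, 242.8, 177.0]
ee_rot: [-0.69, 0.724, 0.001, 0.001]
contact_force: [-0.8, 1.0, 0.6]
gripper_width: 58.0
grasp_force: 0.0
```

Run:
```python
from disc import *
s=arm.read_state();print(s['position'],s['joints'].round(2),s['ee_rot'])
for c in('top','side'):
    im,d=shot(c,c+'16.png');disc(c,im,434.5,257)
    for r in arm.spot_in(c,'oil_bottle_mid'): print(r)
    P=cloud(c,d);p=P.reshape(-1,3)
    b=p[(p[:,0]>380)&(p[:,0]<510)&(p[:,1]>0)&(p[:,1]<110)&(p[:,2]>8)&(p[:,2]<55)]
    np.save('b'+c+'.npy',b);print(len(b),np.percentile(b,[2,50,98],axis=0).round(0).tolist())
```

```text
[288.24695748 242.8461437  177.03096372] [ 1.14 -0.04 -0.57 -0.   -1.04 -1.18] [-0.68995346  0.7238528   0.00077843  0.00085455]
top [101, 137, 136, 254, 254, 250, 217, 197, 155, 149, 133, 136, 51, 135, 134, 45, 130, 138]
top [85, 138, 137, 236, 252, 251, 245, 245, 212, 169, 134, 133, 50, 132, 134, 49, 131, 139]
top [96, 133, 132, 231, 249, 247, 201, 249, 251, 225, 133, 135, 49, 133, 133, 52, 134, 135]
{'position': [332.7, 275.2], 'score': 0.83}
754 [[381.0, 8.0, 8.0], [432.0, 51.0, 18.0], [503.0, 107.0, 44.0]]
side [108, 109, 91, 41, 17, 17, 17, 108, 143, 153, 111, 103, 18, 105, 111, 42, 89, 112]
side [95, 96, 107, 68, 17, 17, 16, 194, 202, 172, 111, 107, 18, 106, 111, 56, 101, 113]
side [91, 94, 114, 123, 18, 17, 17, 215, 222, 179, 116, 111, 28, 107, 111, 69, 112, 113]
{'position': [272.1, 264.7], 'score': 0.97}
{'position': [389.3, 347.8], 'score': 0.29}
1078 [[381.0, 6.0, 8.0], [429.0, 43.0, 15.0], [504.0, 105.0, 43.0]]
```

Run:
```python
from h import *
for c in('top','side'):
    im,d=shot(c);P=cloud(c,d)
    X,Y,Z=P[...,0],P[...,1],P[...,2]
    m=(X>385)&(X<500)&(Y>-20)&(Y<115)&(Z>12)&(Z<55)
    p=P[m];col=im[m].astype(int);sat=col.max(1)-col.min(1)
    br=p[(col[:,2]-col[:,0]>50)];
    print(c,'brown',len(br),br.mean(0).round(1),np.percentile(br,[2,98],axis=0).round(1).tolist())
    w=p[(col[:,2]-col[:,0]<=50)&(p[:,2]>15)];print('other',len(w),w.mean(0).round(1),np.percentile(w,[5,95],axis=0).round(1).tolist())
    q=p[p[:,2]>18];cc=q[:,:2].mean(0);ww,V=np.linalg.eigh(np.cov((q[:,:2]-cc).T));a=V[:,1]*np.sign(V[1,1]);t=(q[:,:2]-cc)@a;sv=(q[:,:2]-cc)@[-a[1],a[0]]
    T=np.percentile(t,[1,99]);print('axis',cc.round(1),'dir',np.degrees(np.arctan2(a[1],a[0])).round(1),T.round(1),'mid',(cc+a*T.mean()).round(1),np.percentile(sv,[2,98]).round(1))
    for b in range(-45,45,10):
        k=(t>=b)&(t<b+10)
        if k.sum()>4: print(b,np.percentile(q[k,2],95).round(),np.percentile(sv[k],[3,97]).round(),im[m][p[:,2]>18][k].mean(0).round())
```

```text
top brown 203 [435.1  39.4  36.8] [[416.7, 11.7, 25.8], [449.2, 66.8, 45.5]]
other 232 [434.3  53.2  27.6] [[389.5, 9.2, 15.3], [487.9, 92.4, 41.4]]
axis [435.7  44.5] dir 80.1 [-36.4  41. ] mid [436.1  46.8] [-21.7  19. ]
-45 40.0 [-2. 13.] [124. 150. 174.]
-35 43.0 [-21.  16.] [ 76. 108. 142.]
-25 44.0 [-20.  17.] [125. 152. 176.]
-15 45.0 [-20.  18.] [136. 158. 176.]
-5 44.0 [-19.  17.] [ 74. 102. 133.]
5 44.0 [-17.  19.] [ 75. 108. 144.]
15 39.0 [-15.  14.] [ 97. 125. 153.]
25 38.0 [-44.  15.] [212. 225. 229.]
35 36.0 [-42.  45.] [215. 227. 231.]
side brown 272 [432.7  29.5  37.7] [[413.9, 7.9, 18.0], [449.5, 61.4, 43.9]]
other 267 [435.   44.1  27.6] [[397.4, 8.8, 15.3], [486.8, 88.9, 41.4]]
axis [431.8  34.8] dir 86.1 [-26.8  49.2] mid [432.6  46. ] [-19.2  18.2]
-35 40.0 [-16.  13.] [42. 71. 96.]
-25 42.0 [-19.  18.] [ 46.  82. 113.]
-15 43.0 [-18.  19.] [103. 138. 163.]
-5 44.0 [-19.  18.] [119. 150. 171.]
5 43.0 [-18.  17.] [ 73. 109. 140.]
15 43.0 [-20.  18.] [ 76. 119. 156.]
25 42.0 [-15.  13.] [129. 161. 182.]
35 36.0 [-13.  10.] [195. 220. 225.]
```

```bash
cat >> h.py <<'E'
def t2(yaw,b): return R.from_euler('z',yaw,degrees=True)*R.from_quat([1,0,0,0])*R.from_euler('y',b,degrees=True)
def ch2(*wp):
    s=arm.read_state();p0,r0=s['position'],R.from_quat(s['ee_rot'])
    for p,y,b in wp:
        r=t2(y,b);a=fromto(p0,r0.as_quat(),p,r.as_quat());print(a[0].tolist(),a[1].tolist(),'->',np.round(p,1).tolist());p0,r0=p,r
def ps(p,y,b,off=(0,0,-51),back=0): return (np.array(p)-t2(y,b).apply(off)-t2(y,b).apply([0,0,back]),y,b)
E
python3 - <<'E'
from h import *
B=[433.5,38,20]
print(t2(-96,45).apply(np.eye(3)).round(2).tolist())
a=ps(B,-96,45,back=100);m=((arm.read_state()['position']+a[0])/2+[0,0,40],-96,20)
ch2(m,a,ps(B,-96,45))
E
```

```text
[[-0.07, -0.7, 0.71], [-0.99, 0.1, 0.0], [-0.07, -0.7, -0.71]]
[0.3271, -0.3111, 0.0838] [-0.0031, 0.1116, 0.0167] -> [363.6, 158.1, 155.7]
[0.153, -0.3281, 0.4859] [0.0, 0.1389, -0.0] -> [437.1, 72.5, 54.6]
[0.0, -0.0, 0.4] [0.0, 0.0, 0.0] -> [429.7, 2.1, -16.1]
```

arm_command(rows=[[[0.327,-0.311,0.084],[-0.003,0.112,0.017]],[[0.327,-0.311,0.084],[-0.003,0.112,0.017]],[[0.327,-0.311,0.084],[-0.003,0.112,0.017]],[[0.327,-0.311,0.084],[-0.003,0.112,0.017]],[[0.327,-0.311,0.084],[-0.003,0.112,0.017]]])

```text
clock: 57.5
position: [363.5, 157.5, 154.8]
ee_rot: [-0.658, 0.733, -0.116, -0.13]
contact_force: [-0.5, 0.7, 0.9]
gripper_width: 58.1
grasp_force: 0.0
```

arm_command(rows=[[[0.153,-0.328,0.486],[0,0.139,0]],[[0.153,-0.328,0.486],[0,0.139,0]],[[0.153,-0.328,0.486],[0,0.139,0]],[[0.153,-0.328,0.486],[0,0.139,0]],[[0.153,-0.328,0.486],[0,0.139,0]]])

```text
clock: 58.0
position: [436.0, 71.2, 53.0]
ee_rot: [-0.617, 0.686, -0.257, -0.288]
contact_force: [-0.5, 0.8, 2.2]
gripper_width: 57.6
grasp_force: 0.0
```

Run:
```python
from h import *
B=[433.5,38,20];s=arm.read_state();print(s['position'],s['joints'].round(2),s['gripper_width'])
ch2(ps(B,-96,45));im,d=shot('side','v17.png')
```

```text
[435.9954612   71.19157801  52.98188951] [ 0.85  0.55 -0.59  0.46 -1.16 -1.3 ] 57.60654315024196
[-0.0014, -0.0053, 0.3914] [0.0011, -0.0018, 0.0004] -> [429.7, 2.1, -16.1]
```

arm_command(rows=[[[-0.001,-0.005,0.12],[0.001,0,0]],[[-0.001,-0.005,0.24],[0.001,0,0]],[[-0.001,-0.005,0.33],[0.001,0,0]],[[-0.001,-0.005,0.37],[0.001,0,0]],[[-0.001,-0.005,0.39],[0.001,0,0]]])

```text
clock: 58.55
position: [432.0, 4.5, -11.6]
ee_rot: [-0.618, 0.688, -0.258, -0.28]
contact_force: [0.3, 0.4, 1.1]
gripper_width: 58.3
grasp_force: 0.0
```

arm_command(rows=[[[0,0,0],[0,0,0]],[[0,0,0],[0,0,0]],[[0,0,0],[0,0,0]],[[0,0,0],[0,0,0]],[[0,0,0],[0,0,0]]], grip=0)

```text
clock: 59.05
position: [432.1, 4.5, -12.3]
ee_rot: [-0.618, 0.686, -0.259, -0.283]
contact_force: [-2.4, 2.1, 9.5]
gripper_width: 38.5
grasp_force: 59.9
```

Run:
```python
from h import *
s=arm.read_state();print(s['position'],s['gripper_width'],s['contact_force'],s['grasp_force'],s['joints'].round(2))
p=s['position'];r=R.from_quat(s['ee_rot'])
off=r.inv().apply(np.array([433.5,38,20])-p);print('off',off)
u=(p+[0,0,90],-96,45)
T=np.array([433.5,40,30.])
f=lambda b,h:ps(T+[0,0,h],-96,b,off=off)
ch2(u,f(5,90),f(-40,70),f(-45,40),f(-45,4),f(-45,0))
```

```text
[432.06370932   4.46737643 -12.27663852] 38.48726185574873 [-2.36991103  2.05194222  9.48957567] 59.90041136741638 [ 0.74  0.62 -0.77  0.64 -0.93 -1.42]
off [ -0.76184593   1.77469231 -46.5247378 ]
[0.2551, -0.002, -0.254] [-0.0021, -0.0007, -0.0005] -> [432.1, 4.5, 77.7]
[-0.0981, 0.002, -0.0754] [-0.0, -0.2222, 0.0] -> [434.8, 35.0, 73.7]
[-0.1395, -0.0, 0.0273] [0.0, -0.25, -0.0] -> [438.3, 69.0, 63.9]
[0.0609, -0.0, 0.0915] [0.0, -0.0278, 0.0] -> [438.6, 72.0, 36.6]
[0.1018, 0.0, 0.1018] [0.0, 0.0, 0.0] -> [438.6, 72.0, 0.6]
[0.0113, 0.0, 0.0113] [0.0, 0.0, 0.0] -> [438.6, 72.0, -3.4]
```

arm_command(rows=[[[0.06,0,-0.06],[0,0,0]],[[0.16,-0.002,-0.16],[0,0,0]],[[0.255,-0.002,-0.254],[-0.002,0,0]],[[0.255,-0.002,-0.254],[-0.002,0,0]]])

```text
clock: 59.45
position: [433.4, 6.0, 78.5]
ee_rot: [-0.618, 0.689, -0.256, -0.281]
contact_force: [0.2, -0.4, -0.7]
gripper_width: 38.5
grasp_force: 60.2
```

arm_command(rows=[[[-0.098,0.002,-0.075],[0,-0.222,0]],[[-0.098,0.002,-0.075],[0,-0.222,0]],[[-0.098,0.002,-0.075],[0,-0.222,0]],[[-0.098,0.002,-0.075],[0,-0.222,0]],[[-0.098,0.002,-0.075],[0,-0.222,0]]])

```text
clock: 59.95
position: [433.5, 33.9, 72.4]
ee_rot: [-0.667, 0.744, -0.028, -0.031]
contact_force: [-0.3, -0.4, -1.0]
gripper_width: 38.4
grasp_force: 60.2
```

arm_command(rows=[[[-0.14,0,0.027],[0,-0.235,0]],[[-0.14,0,0.027],[0,-0.235,0]],[[-0.14,0,0.027],[0,-0.235,0]],[[-0.14,0,0.027],[0,-0.235,0]],[[-0.14,0,0.027],[0,-0.235,0]]])

```text
clock: 60.45
position: [438.2, 68.7, 62.6]
ee_rot: [-0.641, 0.713, 0.191, 0.211]
contact_force: [-0.3, 0.1, -2.0]
gripper_width: 38.1
grasp_force: 60.3
```

arm_command(rows=[[[0,0,0],[0,-0.043,0]],[[0,0,0],[0,-0.043,0]],[[0,0,0],[0,-0.043,0]]])

```text
clock: 60.75
position: [436.8, 66.4, 60.5]
ee_rot: [-0.625, 0.7, 0.233, 0.254]
contact_force: [0.3, 1.0, -1.2]
gripper_width: 38.3
grasp_force: 60.4
```

Run:
```python
from h import *
s=arm.read_state();print(s['position'],s['gripper_width'],s['joints'].round(2),R.from_quat(s['ee_rot']).apply([0,0,1]).round(2))
off=[-.76,1.77,-46.5];T=np.array([433.5,40,30.])
f=lambda b,h:ps(T+[0,0,h],-96,b,off=off)
ch2(f(-45,12));ch2(f(-45,0))
im,d=shot('side','v18.png');P=cloud('side',d)
X,Y,Z=P[...,0],P[...,1],P[...,2]
m=(abs(X-433)<45)&(abs(Y-40)<60)&(Z>12)&(Z<180)
col=im.astype(int);br=m&(col[...,2]-col[...,0]>50);q=P[br]
for a in range(10,160,10):
    k=q[(q[:,2]>=a)&(q[:,2]<a+10)]
    if len(k)>4: print(a,len(k),np.percentile(k,[5,95],axis=0)[:,:2].round(0).tolist())
cv2.imwrite('pics/c18.png',cv2.resize(im[180:330,200:350],(600,600),interpolation=cv2.INTER_CUBIC))
```

```text
[436.83990866  66.43527667  60.46674555] 38.31502644414079 [-0.11  0.36 -0.38 -0.86 -1.03  0.53] [ 0.06  0.64 -0.76]
[0.1171, -0.0065, 0.1728] [0.0009, -0.0256, -0.003] -> [438.6, 72.0, 8.6]
[0.1482, -0.0069, 0.2094] [0.0009, -0.0256, -0.003] -> [438.6, 72.0, -3.4]
70 6 [[416.0, 19.0], [423.0, 26.0]]
```

arm_command(rows=[[[0.05,-0.006,0.07],[0,-0.026,-0.003]],[[0.1,-0.006,0.14],[0,-0.026,-0.003]],[[0.117,-0.006,0.173],[0,-0.026,-0.003]],[[0.117,-0.006,0.173],[0,-0.026,-0.003]],[[0.117,-0.006,0.173],[0,-0.026,-0.003]]])

```text
clock: 61.3
position: [438.7, 74.2, 10.3]
ee_rot: [-0.621, 0.684, 0.257, 0.284]
contact_force: [0.4, 0.1, -0.7]
gripper_width: 38.4
grasp_force: 60.4
```

Run:
```python
from h import *
s=arm.read_state();print(s['position'],s['contact_force'],s['wrist_torque'],np.degrees(R.from_quat(s['ee_rot']).as_rotvec()).round(1))
off=[-.76,1.77,-46.5];T=np.array([433.5,40,30.])
f=lambda b,h:ps(T+[0,0,h],-96,b,off=off)
ch2(f(-45,4));ch2(f(-45,0))
print(t2(-96,-45).inv().apply([0,0,-1]), (t2(-96,-45).inv()*R.from_quat(s['ee_rot'])).as_rotvec(degrees=True))
```

```text
[438.71640831  74.2183411   10.29704014] [ 0.35780986  0.14076158 -0.69481741] [-1.6393927   0.14143182 -0.01347503] [-95.2 104.8  39.4]
[0.0338, -0.0005, 0.0211] [0.0015, 0.0006, 0.0021] -> [438.6, 72.0, 0.6]
[0.0452, -0.0005, 0.0324] [0.0015, 0.0006, 0.0021] -> [438.6, 72.0, -3.4]
[0.70710678 0.         0.70710678] [-0.26274613 -0.11521879 -0.37587309]
```

Lower in small steps watching force.

arm_command(rows=[[[0.011,0,0.011],[0,0,0]],[[0.022,0,0.022],[0,0,0]],[[0.022,0,0.022],[0,0,0]]])

```text
clock: 61.6
position: [438.5, 73.3, 1.7]
ee_rot: [-0.62, 0.685, 0.258, 0.285]
contact_force: [-0.3, -0.3, -1.6]
gripper_width: 38.2
grasp_force: 60.4
```

arm_command(rows=[[[0.006,0,0.006],[0,0,0]],[[0.006,0,0.006],[0,0,0]]])

```text
clock: 61.8
position: [438.5, 73.1, -0.6]
ee_rot: [-0.619, 0.685, 0.258, 0.285]
contact_force: [-0.3, -0.5, -1.4]
gripper_width: 38.3
grasp_force: 60.4
```

arm_command(rows=[[[0.006,0,0.006],[0,0,0]],[[0.006,0,0.006],[0,0,0]]])

```text
clock: 62.0
position: [438.4, 73.2, -2.8]
ee_rot: [-0.619, 0.685, 0.258, 0.285]
contact_force: [-0.0, -0.7, -1.1]
gripper_width: 38.2
grasp_force: 60.4
```

arm_command(rows=[[[0.004,0,0.004],[0,0,0]],[[0.004,0,0.004],[0,0,0]]])

```text
clock: 62.2
position: [438.6, 73.3, -3.7]
ee_rot: [-0.619, 0.685, 0.258, 0.285]
contact_force: [-1.2, -0.6, 1.0]
gripper_width: 38.4
grasp_force: 60.9
```

arm_command(rows=[[[0.004,0,0.004],[0,0,0]],[[0.004,0,0.004],[0,0,0]]])

```text
clock: 62.4
position: [438.6, 73.4, -3.7]
ee_rot: [-0.62, 0.684, 0.258, 0.286]
contact_force: [-1.7, -3.1, 10.4]
gripper_width: 38.1
grasp_force: 61.7
```

Run:
```python
from h import *
s=arm.read_state();print(s['position'],s['contact_force'])
for c in('side','top'):
    im,d=shot(c);P=cloud(c,d);m=(abs(P[...,0]-434)<40)&(abs(P[...,1]-40)<60)&(P[...,2]>3)&(P[...,2]<110)
    q=P[m];col=im[m].astype(int);w=q[col.min(1)>150];b=q[col[:,2]-col[:,0]>50]
    for n,k in(('pale',w),('brown',b)):
        if len(k)>5: print(c,n,len(k),np.percentile(k,[3,50,97],axis=0).round().tolist())
```

```text
[438.63833774  73.39634625  -3.7429929 ] [-1.74980005 -3.11420086 10.42711532]
top brown 56 [[418.0, 23.0, 48.0], [430.0, 38.0, 55.0], [450.0, 56.0, 68.0]]
```

arm_command(rows=[[[-0.003,0,-0.003],[0,0,0]],[[-0.003,0,-0.003],[0,0,0]]])

```text
clock: 62.7
position: [438.6, 73.3, -3.7]
ee_rot: [-0.62, 0.684, 0.258, 0.285]
contact_force: [-0.7, -1.7, 6.8]
gripper_width: 38.2
grasp_force: 60.6
```

arm_command(rows=[[[0,0,0],[0,0,0]],[[0,0,0],[0,0,0]],[[0,0,0],[0,0,0]],[[0,0,0],[0,0,0]],[[0,0,0],[0,0,0]]], grip=0.75)

```text
clock: 63.2
position: [438.5, 73.3, -4.5]
ee_rot: [-0.619, 0.685, 0.258, 0.285]
contact_force: [0.3, -0.1, -0.4]
gripper_width: 63.9
grasp_force: 0.0
```

arm_command(rows=[[[0,0,-0.08],[0,0,0]],[[0,0,-0.2],[0,0,0]],[[0,0,-0.36],[0,0,0]],[[0,0,-0.52],[0,0,0]],[[0,0,-0.7],[0,0,0]]])

```text
clock: 63.7
position: [425.4, -50.8, 120.0]
ee_rot: [-0.619, 0.685, 0.258, 0.284]
contact_force: [1.0, 0.3, -0.1]
gripper_width: 64.1
grasp_force: 0.0
```

arm_command(rows=[[[-0.6,0,-0.6],[0,0,0]],[[-0.6,0,-0.6],[0,0,0]],[[-0.6,0,-0.6],[0,0,0]],[[-0.6,0,-0.6],[0,0,0]],[[-0.6,0,-0.6],[0,0,0]]])

```text
clock: 64.2
position: [427.3, -51.7, 336.9]
ee_rot: [-0.622, 0.684, 0.252, 0.287]
contact_force: [-0.6, 0.1, -0.6]
gripper_width: 64.2
grasp_force: 0.0
```

Run:
```python
from disc import *
print(arm.read_state()['position'])
o=[]
for c in('side','top'):
    im,d=shot(c,c+'20.png');P=cloud(c,d);m=(abs(P[...,0]-434)<40)&(abs(P[...,1]-40)<60)&(P[...,2]>6)&(P[...,2]<110)
    q=P[m]
    for a in range(10,100,15):
        k=q[(q[:,2]>=a)&(q[:,2]<a+15)]
        if len(k)>4: print(c,a,len(k),np.percentile(k,[3,97],axis=0)[:,:2].round().tolist())
    disc(c,im,434.5,257)
    for i,g in((1,-1),(2,1),(3,1)): check(c,P,i,g)
    o.append(im)
a=cv2.resize(o[0][150:450,200:460],(460,530),interpolation=cv2.INTER_CUBIC)
b=cv2.resize(o[1][245:305,225:345],(340,170),interpolation=cv2.INTER_CUBIC)
e=cv2.resize(o[1][195:305,345:485],(340,267),interpolation=cv2.INTER_CUBIC)
f=np.zeros((530,800,3),np.uint8);f[:,:460]=a;f[:170,460:]=b;f[180:447,460:]=e;cv2.imwrite('pics/final.png',f)
```

```text
[427.34911895 -51.72369673 336.85707241]
side 10 181 [[394.0, -12.0], [450.0, 93.0]]
side 25 84 [[414.0, 20.0], [450.0, 39.0]]
side 40 103 [[415.0, 21.0], [451.0, 38.0]]
side 55 105 [[419.0, 24.0], [450.0, 43.0]]
side 70 117 [[422.0, 28.0], [446.0, 50.0]]
side [228, 230, 198, 46, 20, 19, 18, 115, 151, 183, 217, 215, 35, 221, 231, 90, 193, 234]
side [203, 203, 227, 75, 20, 20, 18, 205, 209, 227, 229, 226, 35, 224, 231, 121, 213, 234]
side [197, 199, 236, 131, 20, 22, 18, 224, 230, 233, 231, 231, 61, 221, 226, 144, 233, 234]
side 1 n 95 roll deg 2.6 +- 1.1 flat z 3.7 crest 11.4 x ext [-35.9  62.2] yc round -0.1 yc mean crest -1.4
side 2 n 65 roll deg 4.2 +- 1.4 flat z 3.8 crest 11.6 x ext [-38.7  60.6] yc round 0.2 yc mean crest -1.8
side 3 n 52 roll deg 0.2 +- 1.4 flat z 4.0 crest 11.7 x ext [-37.9  61. ] yc round -2.2 yc mean crest -2.1
top 10 89 [[394.0, -17.0], [437.0, 95.0]]
top 40 55 [[418.0, 20.0], [456.0, 59.0]]
top 55 39 [[420.0, 23.0], [452.0, 56.0]]
top 70 77 [[425.0, 29.0], [449.0, 51.0]]
top [206, 251, 251, 254, 254, 250, 218, 201, 157, 155, 211, 254, 57, 250, 247, 48, 249, 249]
top [176, 251, 248, 236, 252, 252, 247, 246, 214, 188, 245, 251, 62, 248, 246, 66, 250, 248]
top [192, 248, 246, 229, 250, 248, 202, 249, 252, 240, 249, 251, 60, 249, 246, 89, 249, 247]
top 1 n 0 roll deg 0.0 +- nan flat z 0.0 crest 12.6 x ext [-39.2  -2.7] yc round -0.6 yc mean crest -2.1
top 2 n 35 roll deg 6.3 +- 5.7 flat z 2.5 crest 10.7 x ext [-33.1  63.1] yc round -0.5 yc mean crest -2.6
top 3 n 36 roll deg 12.9 +- 6.0 flat z 1.4 crest 11.9 x ext [-35.3  63.2] yc round -0.2 yc mean crest -2.2h.py:60: RuntimeWarning: Mean of empty slice.
  A=np.c_[m[:,1],m[:,0]-m[:,0].mean(),np.ones(len(m))];k=np.ones(len(m),bool)
  ret = ret.dtype.type(ret / rcount)
  ret = _var(a, axis=axis, dtype=dtype, out=out, ddof=ddof,
  arrmean = um.true_divide(arrmean, div, out=arrmean,
  ret = ret.dtype.type(ret / rcount)
```

View pics/final.png

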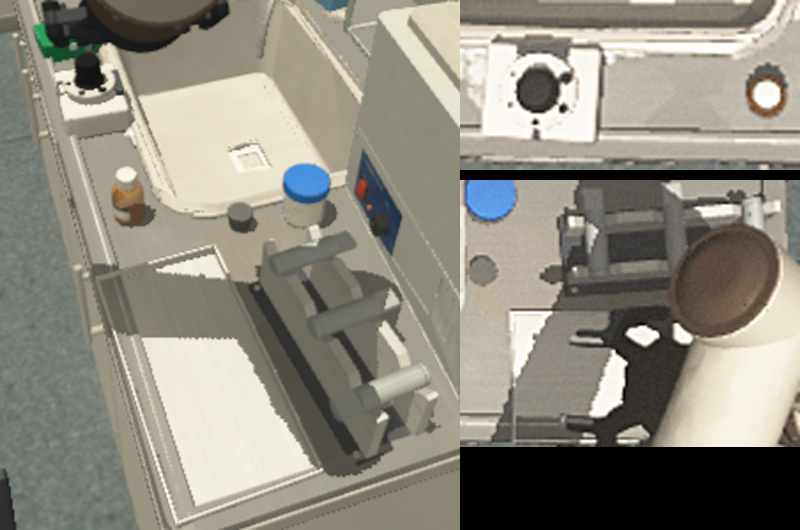

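The picture shows all three shafts in their Vs, the bottle upright at (127,195), and the 7.5 mm opening at the pointer at (537,122). The jar, stopper and slide box stand where they were.

```bash
python3 -c "
from bench import arm
print(arm.job_done())"
```

```text
the job is handed in; nothing more can be done
None
```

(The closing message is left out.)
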